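Fit a tube block to the thermal mixer and lock its hold-down screws

ROBOT

A 6-joint arm with a two-finger parallel gripper is mounted at the origin on the work surface. World frame = base frame: x ahead of the robot, y to its left, z up, the work surface at z = 0. Lengths are in m, angles in rad, forces in N, time in s.
With the tool pointing down it reaches from about 0.3 to 0.85 m from the base axis. Payload 4.2 kg.
Tool frame: the origin (TCP) lies at the very end of the fingers, on their centre line; the grasp point (between the pads) lies behind it (bot.hold_point_z is the z of the grasp point in the tool frame, in m); z points along the fingers, y is the line along which they close (so a half turn about z gives the same grasp; the last joint's range is limited). The gripper opens to 91 mm and grips with 3 to 60 N. Pads are 32 mm wide; open, the fingers measure 118 mm over their backs; the gripper's body (76 mm by 178 mm) begins 60 mm behind the grasp point.
Start: joints at [-1.166, 0.32, 1.565, -0, 1.257, -0.02], TCP at [0.237, -0.524, 0.188] pointing down, gripper open.
Joint ranges: [-3.11, 3.11], [-0.84, 2.01], [0.21, 2.61], [-1.34, 4.49], [0.05, 2.63], [-2.56, 2.56]. Speed limits (rad/s): [2.57, 2.57, 3.14, 3.14, 3.14, 3.14].

INTERFACE

Orientations are given as a rotation vector (axis times angle).
In Python, from station import sense, viewer, workorder, bot gives the robot as it stands.
- The arm moves only by the tool step_arm, never from a script. Its argument "commands" is a list of rows, each a list of 3 entries, a list of its own where there are three numbers: the finger opening in mm, from 0 to 91.2, then the shift along the tool's x, y, z in units of 30 mm (1.0 is 30 mm), then the turn about the tool's z in degrees. A call has 1 to 12 rows; each row is the pose to reach, as a shift and turn from the pose commanded when the call began, along the tool's axes at that moment; what a row does not reach only later rows make up. A row lasts 1/10 s, in which the tool goes at most 50 mm and 8.59 degrees, less where a joint would pass 70% of its speed; a pose out of reach is approached as far as the arm can. A call with a gripper value outside its range is refused whole. The fingers move at their own pace and stop on an object; the grip force is fixed at half the most. Time passes only in rows, so rows that repeat a pose let the fingers close. It gives the time, the measured TCP pose, the force, the opening and the grip force at its end, in the units of the state.
- sense(): the state, without advancing time (a new reading comes with each control period).
- viewer.get_image(name): name is "side" or "top"; returns (picture, depth): 420x560x3 uint8, red, green, blue; 420x560 float32, m along the optical axis (not along the pixel's ray), 0 where there is no reading.
- viewer.calibration(name): a dict with "fx", "fy", "cx", "cy" (pixels), "R" (3x3) and "t" (3): a world point X has camera coordinates R X + t. Camera axes: x right, y down, z forward; pixel columns grow to the right and rows downward; lengths in m; the calibration is good to about 2 mm. A picture is of the moment at which its call begins. calibration takes no time and is no camera call.
- workorder.sign_off(): hands the job in; it is judged then, once.
The state is a dict: "clock": time; "joints": joint angles; "qd": joint speeds; "tau": joint torques, N m; "position": TCP position; "tcp_rot": TCP orientation; "contact_force": force on the tool from outside, world axes, zero at the start; "torque": the same for the moment, N m; "width": finger opening in m; "gripper_force": force on a finger pad.
Only numpy, scipy, OpenCV 4.12 (cv2) and the standard library are available. Lean on these libraries where they do the work, as an engineer would, in place of code of your own. Each camera call takes 0.05 s, during which the arm holds its last target. There are 200 camera calls.

TASK

Lift the tube block with the four large holes by its handle and set it down gently, flat and right home in the seat of the thermal mixer; then take the T-handle driver off its stand and use it to turn both slotted hold-down screws clockwise to their stops, so that their lugs lock over the ends of the block. Hang the driver back on its stand, and leave the block with the many small holes and the other things on the bench where they are.

Things in the scene. Friction and masses are not known exactly. Their poses are not given: they have to be found in the camera images.
- large_block: loose aluminium tube block, about 0.5 kg: body 64 (x) x 100 (y) x 45 (z) mm with FOUR large 27 mm holes in its top; at its foot a flange 64 x 116 mm, 10 mm thick, standing out 8 mm at each y end. Origin: centre of the underside. Above the middle of the top is a black handle bar. The block may go in the seat either way round (turned by half a turn)
- large_block_handle (a point): middle of the block's handle bar, on the block's axis 72 mm above its underside. The bar lies along the block's x: 48 mm long, 12 mm wide (y), 10 mm high, on two thin posts at x = -16 and +16 mm, with 22 mm free between it and the block's top face
- small_block: the other tube block: same outline, flange, handle, mass and origin, but with twenty-four small 11 mm holes. It is to be left standing. The two blocks may stand in each other's place
- mixer: thermal mixer, fixed to the bench: white housing 250 (x) x 220 (y) mm, sloping grey control panel towards its -x, and an aluminium shaking table 136 (x) x 204 (y) mm with its top 85 mm above the bench. Origin: centre of the underside; z up. The seat for the tube block is on the table
- mixer_seat (a point): centre of the seat's floor, 40 mm along the mixer's +x from its origin and 85 mm up; axes as the mixer's. The seat is a flat floor inside a steel rim 6 mm high, 68 mm (x) x 120 mm (y) inside, whose inner edge is bevelled 3 mm outwards at the top; a seated block stands with its long (116 mm) side along the seat's y and has 2 mm of play all round
- latch_left: fixed steel boss 14 mm across, 12 mm high, on the mixer's table 75 mm along the seat's +y from its centre; it carries the left screw. The screw and its lug are captive on it; they are to be moved with the driver, not with the fingers
- latch_right: the same boss, 75 mm along the seat's -y from its centre; it carries the right screw
- slot_left (a point): centre of the top of the left screw's head, on its vertical axis, 24 mm above the seat's floor. Its x axis runs along the slot, towards the lug's tip. Head: steel, 22 mm across; a slot right across it, 4 mm wide, 5 mm deep, its upper half flaring to 7 mm. Under it a lug 10 mm wide, 4 mm thick, reaches 25 mm from the axis, its underside 2 mm above the flange of a seated block
- slot_right (a point): the same point of the right screw; same head, slot and lug
- screw_left (a joint): angle of the left screw in rad, growing as it is turned clockwise seen from above. 0: open, the lug points along the mixer's +x, clear of the block. 1.57: stop, locked, the lug points to the seat's middle (-y) and lies over the end flange of the seated block. It starts between 0 and 0.3. Stiff (about 0.06 N m of friction), stays where it is left
- screw_right (a joint): angle of the right screw in rad, growing clockwise seen from above. 0: open, the lug points along the mixer's -x. 1.57: stop, locked, the lug points to the seat's middle (+y). Same start and stiffness
- driver: loose flat-blade driver with a T handle, 116 mm long, 80 g, hanging upright on its stand. Origin: middle of the blade's end; z up along the shaft. Shaft 8 mm across; blade 14 mm wide (x), 2.2 mm thick (y), 10 mm long, in line with the handle. Handle: grey bar along x, 100 mm long, 14 mm wide (y), 18 mm high. In a slot the blade has about 0.13 rad of play each way
- driver_grip (a point): middle of the driver's handle bar, 107 mm above the blade's end
- driver_tip (a point): middle of the blade's end
- stand: steel stand, fixed: foot 104 (x) x 64 (y) x 5 mm, two upright plates 40 mm wide (y), 4 mm thick, at x = -40 and +40 mm. Each has an open notch in its top, 18 mm wide, floor 118 mm up, flaring to 32 mm at the top, 133 mm up. The driver hangs with its handle bar in both notches along the stand's x (either way round), shaft between the plates. Origin: centre of the underside
- stand_seat (a point): where the middle of the handle bar (point driver_grip) lies when the driver hangs on the stand, 127 mm above the bench; axes as the stand's
- tube_rack: bystander: yellow tube rack 100 x 200 x 58 mm with four blue-capped tubes, 109 mm high overall. Origin: centre of the underside
- tip_box: bystander: closed blue pipette-tip box 126 x 88 x 74 mm. Origin: centre of the underside
- reagent_bottle: bystander: clear round bottle 72 mm across, about 145 mm high, with a blue cap. Origin: centre of the underside

How it is judged:
On the way, in this order (a step that is already met when the one before it is completed fails the run):
1. the block with the four large holes is home in the mixer's seat (z of large_block in the frame of mixer_seat below 0.003 m and horizontal distance between large_block and mixer_seat below 0.006 m and angle between large_block's own z axis and vertical below 0.03 rad and angle between the y axis of large_block and the y axis of mixer_seat, either way round below 0.1 rad and linear speed of large_block below 0.02 m/s), for 0.2 s.
2. the driver is off its stand (distance between driver_grip and stand_seat above 0.06 m), for 0.1 s.
3. one of the two screws is turned to its stop (value of joint any of screw_left, screw_right above 1.4 rad), for 0.1 s.
4. both screws are turned to their stops (value of joint each of screw_left, screw_right above 1.4 rad), for 0.1 s.
At the end, for the whole second after the job is handed in: Large-holed block flat in the seat (within 3 mm of the floor, 6 mm of centre, 0.1 rad of the seat's y); both screws over 1.4 rad; driver upright in both notches of its stand (handle middle within 12 mm of its place, bar within 0.25 rad of the stand's x); all at rest (all of step 1 and all of step 4 and distance between driver_grip and stand_seat below 0.012 m and angle between driver's own z axis and vertical below 0.12 rad and angle between the x axis of driver and the x axis of stand, either way round below 0.25 rad and linear speed of driver below 0.03 m/s); the robot touches nothing.
It fails at once if a screw or its lug was pushed with the fingers or the arm instead of the driver (contact force between any of the fingers, the arm and latch_left above 2 N or contact force between any of the fingers, the arm and latch_right above 2 N).
It fails at once if the block was dropped or slammed into the seat instead of set down gently (horizontal distance between large_block and mixer_seat below 0.04 m and z of large_block in the frame of mixer_seat below 0.02 m and linear speed of large_block above 0.3 m/s).
It fails at once if the small-holed block was moved (distance of small_block from where it was at the start of the episode above 0.02 m).
It fails at once if a bystander was moved (distance of any of tube_rack, tip_box, reagent_bottle from where it was at the start of the episode above 0.03 m).
It also fails if it takes over 72 s, if anything falls off the work surface, if the arm or the gripper's body presses on something with over 40 N, if the wrist force passes 120 N, or if a joint passes its speed limit or range.

## Working session

There is one attempt and no reset: what is moved stays moved. The work goes in short steps, Python scripts to look and compute and a tool call to move; the robot and the scene stay as the last step left them, time stands still between calls to the robot, and variables do not carry over. Pictures are saved under pics/ and viewed, at most 14 in all, crops included, and the job is handed in when it is done.

Besides the shell and the picture viewer there is one more tool, called after "Emit:" as name(argument=value, ...) on one line, values as JSON. step_arm: Moves the arm, as the interface text tells. Its arguments: {"type":"object","properties":{"commands":{"type":"array"}},"required":["commands"]}

```bash
ls; mkdir -p pics
cat > h.py <<'E'
import numpy as np, cv2
from station import sense, viewer, workorder, bot
def grab(n, tag=None):
    im,d=viewer.get_image(n); 
    if tag: cv2.imwrite(f'pics/{tag}.png',im[:,:,::-1]); np.save(f'pics/{tag}.npy',d)
    return im,d
def ray(n,u,v):
    c=viewer.calibration(n);R=np.array(c['R']);t=np.array(c['t'])
    d=R.T@np.array([(u-c['cx'])/c['fx'],(v-c['cy'])/c['fy'],1.]);return -R.T@t,d
def onz(n,u,v,z):
    o,d=ray(n,u,v);return o+d*(z-o[2])/d[2]
def cloud(n,d):
    c=viewer.calibration(n);R=np.array(c['R']);t=np.array(c['t'])
    v,u=np.indices(d.shape);P=np.stack([(u-c['cx'])/c['fx']*d,(v-c['cy'])/c['fy']*d,d],-1)
    return (P-t)@R
def proj(n,X):
    c=viewer.calibration(n);p=np.array(c['R'])@X+np.array(c['t']);return c['fx']*p[0]/p[2]+c['cx'],c['fy']*p[1]/p[2]+c['cy']
E
python3 - <<'E'
from h import *
for n in('top','side'):
    grab(n,n+'0');o,d=ray(n,280,210);print(n,o,d,viewer.calibration(n)['fx'])
s=sense();print({k:np.round(v,3) for k,v in s.items()},bot.hold_point_z)
E
```

```text
pics
top [ 0.48866689 -0.03660612  1.23036467] [ 0.0992998  -0.01886593 -0.99504639] 504.45312296984054
side [0.15044695 0.61404335 0.58530443] [ 0.49803667 -0.67354584 -0.54668807] 384.53372350101114
{'clock': np.float64(0.1), 'joints': array([-1.166,  0.32 ,  1.566, -0.   ,  1.257, -0.02 ]), 'qd': array([-0.001, -0.002, -0.002,  0.   ,  0.001, -0.002]), 'tau': array([  0.   , -41.333, -23.251,   0.073,   0.042,  -0.   ]), 'position': array([ 0.237, -0.523,  0.188]), 'tcp_rot': array([-3.069, -0.662,  0.   ]), 'contact_force': array([ 0.072, -0.444, -0.73 ]), 'torque': array([-0.017,  0.017, -0.009]), 'gripper_force': np.float64(0.0), 'width': np.float64(0.091)} -0.0188
```

View pics/top0.png

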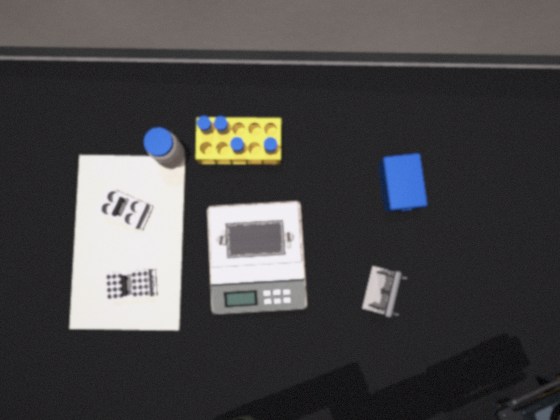

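View pics/side0.png

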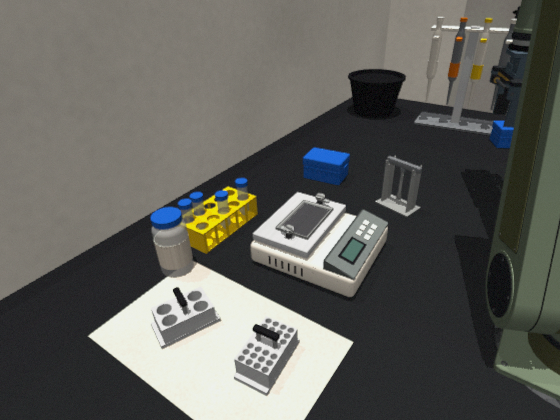

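The top view shows the large-holed block at about (127,208), the small-holed block at (132,284), the mixer at (256,257) with its seat at (256,238) and screws at (221,239) and (291,238), and the stand with driver at (385,292). Next I'll measure from depth.

Run:
```python
from h import *
im=cv2.imread('pics/top0.png');d=np.load('pics/top0.npy');P=cloud('top',d)
def comp(name,box,z0,z1,extra=None):
    u0,v0,u1,v1=box;Q=P[v0:v1,u0:u1];m=(d[v0:v1,u0:u1]>0)&(Q[...,2]>z0)&(Q[...,2]<z1)
    q=Q[m]
    if len(q)<5: print(name,len(q));return
    r=cv2.minAreaRect(q[:,:2].astype(np.float32)*1000)
    c=q.mean(0);w,V=np.linalg.eigh(np.cov(q[:,:2].T));print(name,len(q),'mean',c.round(4),'rect',np.round(r[0],1),np.round(r[1],1),round(r[2],1),'major',np.degrees(np.arctan2(V[1,1],V[0,1])).round(1))
B=(85,170,170,250)
comp('LB body',B,.035,.055);comp('LB all',B,.005,.055);comp('LB handle',B,.06,.09)
comp('SB handle',(90,255,170,310),.06,.09)
M=(195,190,320,320)
comp('mixer table',M,.078,.088);comp('mix top',M,.06,.12);comp('screws',M,.1,.13)
comp('screwL',(210,225,235,255),.1,.13);comp('screwR',(280,225,305,255),.1,.13)
S=(350,255,420,330)
comp('handle',S,.122,.15);comp('stand foot',S,.001,.02);comp('stand up',S,.1,.15)
def crop(u0,v0,w,h,k): return cv2.resize(im[v0:v0+h,u0:u0+w],None,fx=k,fy=k,interpolation=cv2.INTER_CUBIC)
a=crop(205,215,100,50,8);b=np.hstack([crop(95,180,66,50,6),crop(355,258,66,66,6)[:300]])
b=b[:, :800] if b.shape[1]>=800 else cv2.copyMakeBorder(b,0,0,0,800-b.shape[1],cv2.BORDER_CONSTANT)
cv2.imwrite('pics/crop1.png',np.vstack([a[:300],b]))
```

```text
LB body 709 mean [0.6063 0.3145 0.044 ] rect [607.  316.9] [103.  64.] 67.5 major 67.6
LB all 1385 mean [0.6051 0.3098 0.0296] rect [606.9 313.7] [194.4 207.4] 1.4 major 67.2
LB handle 118 mean [0.6064 0.3157 0.0753] rect [606.4 316.2] [12.3 47. ] 67.3 major 157.6
SB handle 126 mean [0.427  0.293  0.0752] rect [427.2 293.6] [47.6 12.8] 8.5 major -175.1
mixer table 5251 mean [ 0.526 -0.002  0.084] rect [506.8  -3.4] [214.6 208.8] 4.1 major 93.5
mix top 8790 mean [ 0.4963 -0.0046  0.0807] rect [496.1  -4.4] [244.  214.5] 4.1 major -175.6
screws 188 mean [ 0.5362 -0.0017  0.1066] rect [536.4  -1.1] [168.5  33.2] 89.2 major 92.0
screwL 94 mean [0.5336 0.0728 0.1065] rect [536.5  73.1] [20.1 31.5] 89.6 major 168.4
screwR 94 mean [ 0.5387 -0.0762  0.1067] rect [536.6 -74.3] [21. 31.] 70.7 major -175.1
handle 393 mean [ 0.4206 -0.3     0.1337] rect [ 420.3 -301.5] [40.5 99.5] 75.7 major 166.1
stand foot 2130 mean [ 0.4202 -0.3078  0.0037] rect [ 417.6 -314.3] [167.7 178.7] 89.7 major 165.8
stand up 422 mean [ 0.4206 -0.2996  0.1323] rect [ 420.4 -301.3] [41.  99.5] 75.8 major 165.8
```

View pics/crop1.png

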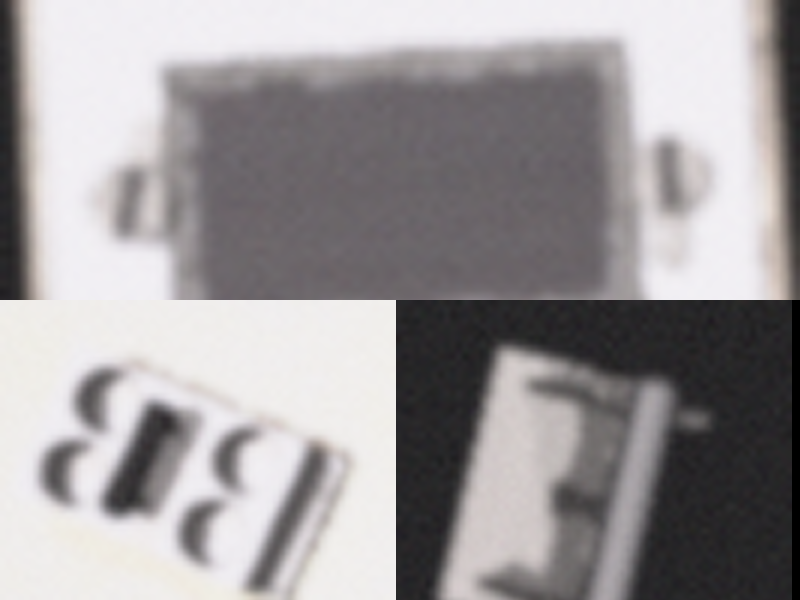

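The crop shows the left lug pointing up (+x), the right lug pointing down (-x), the slots as dark bars at crop (128,200) and (668,175), and the driver bar on the right of the stand. Next I'll refine the seat, slots, bar and bottle.

```bash
cat >> h.py <<'E'
def rectz(n,m,z,u0=0,v0=0):
    cs,_=cv2.findContours(m.astype(np.uint8),cv2.RETR_EXTERNAL,cv2.CHAIN_APPROX_NONE);c=max(cs,key=cv2.contourArea)[:,0]
    q=np.array([onz(n,u+u0,v+v0,z)[:2] for u,v in c],np.float32)*1000
    r=cv2.minAreaRect(q);return np.round(r[0],1),np.round(r[1],1),round(r[2],1)
def goto(xy,z,bary):
    "print tool-frame shift in units and turn so tool x yaw = bary deg"
    from scipy.spatial.transform import Rotation as Ro
    s=sense();R=Ro.from_rotvec(s['tcp_rot']).as_matrix();p=np.array(s['position'])
    yaw=np.degrees(np.arctan2(R[1,0],R[0,0]));t=(yaw-bary+180)%360-180
    print('pos',p.round(4),'yaw',yaw.round(2),'tilt',np.round(R[:,2],4),'shift',(R.T@(np.r_[xy,z]-p)/.03).round(3),'turn',round(t,2),'clock',round(float(s['clock']),2))
E
python3 - <<'E'
from h import *
im=cv2.imread('pics/top0.png');d=np.load('pics/top0.npy');P=cloud('top',d)
g=cv2.cvtColor(im,cv2.COLOR_BGR2GRAY)
for th in (120,140,160):
  print('floor',th,rectz('top',g[215:265,222:293]<th,.085,222,215))
# housing outline: blob bright
Q=P[190:325,195:320,2]
# x/y yaw from floor edges by line fit
for th in (130,):
  m=(g[215:265,222:293]<th)
  # fit edges in world: for columns top/bottom rows
  cols=[c for c in range(12,60)];e=[]
  for f in (np.argmax,):
    top=[(c+222,np.argmax(m[:,c])+215-.5) for c in cols];bot=[(c+222,215+49-np.argmax(m[::-1,c])+.5) for c in cols]
  for L in(top,bot):
    w=np.array([onz('top',u,v,.085)[:2] for u,v in L],np.float32);l=cv2.fitLine(w,cv2.DIST_HUBER,0,.01,.01).ravel();print('edge',l.round(4),np.degrees(np.arctan2(l[1],l[0])).round(2))
# slots
for nm,(u0,v0,u1,v1) in dict(L=(216,232,225,248),R=(286,230,294,246)).items():
  w=np.clip(225.-cv2.resize(g[v0:v1,u0:u1],None,fx=1,fy=1),0,None);w[w<60]=0
  vv,uu=np.indices(w.shape);cu,cv_=(w*uu).sum()/w.sum()+u0,(w*vv).sum()/w.sum()+v0
  c=np.cov(np.stack([uu.ravel(),vv.ravel()]),aweights=w.ravel());l,V=np.linalg.eigh(c)
  a=onz('top',cu,cv_,.106);b=onz('top',cu+5*V[0,1],cv_+5*V[1,1],.106)-a
  print('slot',nm,(cu,cv_),a.round(4),np.degrees(np.arctan2(b[1],b[0])).round(1),np.sqrt(l)); print(g[v0:v1,u0:u1])
hsv=cv2.cvtColor(im,cv2.COLOR_BGR2HSV);cap=(hsv[120:165,140:180,0]>100)&(hsv[120:165,140:180,0]<125)&(hsv[120:165,140:180,1]>150)
print('cap',rectz('top',cap,.145,140,120))
q=P[255:330,350:420].reshape(-1,3);q=q[(q[:,2]>.128)&(q[:,2]<.16)];print(np.percentile(q[:,2],[5,50,95]))
E
```

```text
floor 120 (array([537.3,  -1.6]), array([ 63.7, 115.6]), 2.8)
floor 140 (array([537.3,  -1. ]), array([ 69.5, 121.6]), 3.8)
floor 160 (array([536.4,  -0.7]), array([ 76.6, 131.6]), 3.9)
edge [ 0.0694 -0.9976  0.5707 -0.0226] -86.02
edge [ 0.072  -0.9974  0.5052 -0.0051] -85.87
slot L (np.float64(220.8053097345133), np.float64(239.47374631268437)) [0.533  0.0729 0.106 ] 171.0 [0.73681713 2.23790245]
[[240 239 239 240 236 233 229 224 211]
 [240 240 240 239 233 228 225 221 207]
 [240 240 239 234 228 222 215 215 197]
 [239 236 230 222 211 194 193 194 185]
 [237 232 221 199 175 155 156 175 176]
 [234 226 210 188 157 130 141 174 186]
 [226 219 206 186 151 129 143 182 192]
 [222 212 204 183 148 129 157 192 199]
 [220 211 203 175 142 135 165 196 198]
 [227 219 204 170 134 135 172 202 198]
 [231 225 209 165 132 141 175 201 198]
 [236 230 212 173 138 147 177 191 185]
 [239 234 222 192 168 175 187 190 179]
 [239 237 231 222 211 213 213 208 203]
 [241 239 238 236 233 234 233 231 228]
 [240 240 239 239 240 240 238 239 238]]
slot R (np.float64(288.2690355329949), np.float64(236.7035532994924)) [ 0.5414 -0.0771  0.106 ] -170.3 [0.80633062 2.4296191 ]
[[239 237 234 237 238 239 240 240]
 [231 223 219 222 232 236 238 239]
 [214 189 180 193 219 228 233 237]
 [192 158 140 163 197 219 225 231]
 [185 151 132 155 193 206 211 221]
 [187 151 132 153 187 204 202 207]
 [191 155 131 150 184 203 201 202]
 [196 161 127 144 179 198 204 201]
 [200 160 130 136 171 193 200 206]
 [201 167 128 130 161 184 195 214]
 [201 171 140 141 161 181 206 224]
 [207 187 169 165 175 200 221 233]
 [215 208 203 198 200 220 232 238]
 [220 219 217 213 215 225 238 240]
 [224 226 223 216 217 226 236 240]
 [222 222 220 218 216 227 235 239]]
cap (array([746.1, 214.3]), array([60.4, 61.6]), 0.9)
[0.12954101 0.13478599 0.13922326]
```

Run:
```python
from h import *
goto((.6065,.3163),.16,157.5)
```

```text
pos [ 0.2368 -0.5234  0.1875] yaw 24.34 tilt [-6.0e-04  1.5e-03 -1.0e+00] shift [ 22.764 -20.424   0.95 ] turn -133.16 clock 0.1
```

Emit:
step_arm(commands=[[91,[22.764,-20.424,-0.5],-133.16],[91,[22.764,-20.424,-0.5],-133.16],[91,[22.764,-20.424,-0.5],-133.16],[91,[22.764,-20.424,-0.5],-133.16],[91,[22.764,-20.424,-0.5],-133.16],[91,[22.764,-20.424,-0.5],-133.16],[91,[22.764,-20.424,-0.5],-133.16],[91,[22.764,-20.424,-0.5],-133.16],[91,[22.764,-20.424,-0.5],-133.16],[91,[22.764,-20.424,-0.5],-133.16],[91,[22.764,-20.424,-0.5],-133.16],[91,[22.764,-20.424,-0.5],-133.16]])

```text
clock: 1.3
position: [0.4789, 0.0272, 0.1979]
tcp_rot: [1.381, 2.822, -0.001]
contact_force: [1.4, -0.0, -0.3]
width: 0.0909
gripper_force: 0.0
```

Run:
```python
from h import *
goto((.6065,.3163),.14,157.5)
```

```text
pos [0.4789 0.0272 0.1979] yaw 127.85 tilt [-1.e-04 -3.e-04 -1.e+00] shift [5.    9.271 1.927] turn -29.65 clock 1.3
```

Emit:
step_arm(commands=[[91,[5.0,9.27,0],-29.65],[91,[5.0,9.27,0],-29.65],[91,[5.0,9.27,0],-29.65],[91,[5.0,9.27,0],-29.65],[91,[5.0,9.27,0],-29.65],[91,[5.0,9.27,0],-29.65],[91,[5.0,9.27,0],-29.65],[91,[5.0,9.27,0],-29.65],[91,[5.0,9.27,0],-29.65],[91,[5.0,9.27,0],-29.65]])

```text
clock: 2.3
position: [0.6077, 0.312, 0.1981]
tcp_rot: [-0.625, -3.078, 0.001]
contact_force: [-0.3, -0.1, 0.0]
width: 0.0909
gripper_force: 0.0
```

Run:
```python
from h import *
goto((.6065,.3163),.0535,157.5)
```

```text
pos [0.6077 0.312  0.1981] yaw 157.06 tilt [-6.e-04 -8.e-04 -1.e+00] shift [0.092 0.121 4.819] turn -0.44 clock 2.3
```

Emit:
step_arm(commands=[[60,[0,0,0.5],-0.4],[60,[0,0,1.2],-0.4],[60,[0,0,2],-0.4],[60,[0,0,2],-0.4],[60,[0,0,2],-0.4]])

```text
clock: 2.8
position: [0.6082, 0.3124, 0.1388]
tcp_rot: [0.614, 3.081, -0.0]
contact_force: [-1.3, 0.5, 0.7]
width: 0.0599
gripper_force: 0.0
```

Run:
```python
from h import *
goto((.6065,.3163),.0535,157.5)
grab('side','side1')
im=cv2.imread('pics/side1.png');print(proj('side',np.array([.6065,.3163,.072])),proj('side',np.array([.6077,.312,.13])))
cv2.imwrite('pics/c2.png',cv2.resize(im[200:370,90:290],None,fx=3,fy=3))
```

```text
pos [0.6082 0.3124 0.1388] yaw 157.46 tilt [ 1.e-04 -1.e-04 -1.e+00] shift [0.103 0.099 2.842] turn -0.04 clock 2.8
(np.float64(179.53560541533454), np.float64(296.78257785459704)) (np.float64(175.20313067060957), np.float64(271.3009648379041))
```

View pics/c2.png

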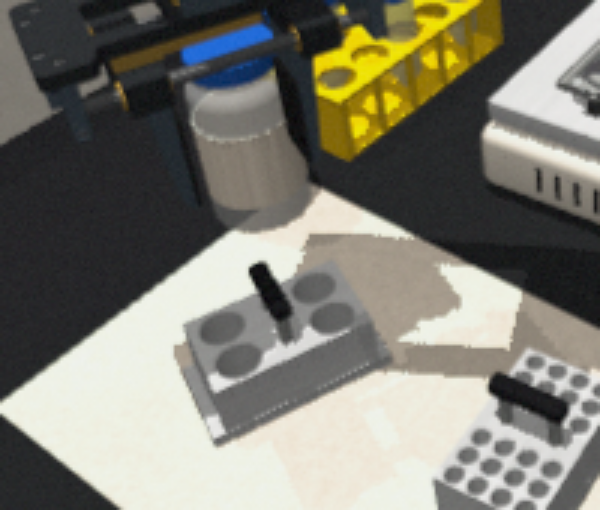

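Handle bar at crop (272,292), as predicted, with the fingers straddling above it at (195,205) and (315,185). Descending.

Emit:
step_arm(commands=[[60,[0.1,0.1,0.5],0],[60,[0.1,0.1,1.2],0],[60,[0.1,0.1,1.9],0],[60,[0.1,0.1,2.5],0],[60,[0.1,0.1,2.84],0],[60,[0.1,0.1,2.84],0],[60,[0.1,0.1,2.84],0]])

```text
clock: 3.55
position: [0.6074, 0.3176, 0.0542]
tcp_rot: [0.612, 3.08, 0.002]
contact_force: [0.3, 0.2, 0.8]
width: 0.0601
gripper_force: 0.0
```

Run:
```python
from h import *
goto((.6065,.3163),.0535,157.5)
```

```text
pos [0.6074 0.3176 0.0542] yaw 157.52 tilt [ 2.e-03  9.e-04 -1.e+00] shift [ 0.012 -0.052  0.023] turn 0.02 clock 3.55
```

Emit:
step_arm(commands=[[30,[0,0,0],0],[10,[0,0,0],0],[2,[0,0,0],0],[2,[0,0,0],0],[2,[0,0,0],0],[2,[0,0,0],0],[2,[0,0,0],0],[2,[0,0,0],0]])

```text
clock: 4.35
position: [0.6065, 0.3173, 0.0528]
tcp_rot: [-0.612, -3.081, 0.0]
contact_force: [0.3, 0.3, -0.5]
width: 0.0024
gripper_force: 0.0
```

Emit:
step_arm(commands=[[2,[0,0,-0.3],0],[2,[0,0,-0.8],0],[2,[0,0,-1.6],0],[2,[0,0,-2.5],0],[2,[0,0,-3.5],0],[2,[0,0,-4.5],0],[2,[0,0,-5.0],0],[2,[0,0,-5.0],0]])

```text
clock: 5.15
position: [0.608, 0.318, 0.2068]
tcp_rot: [0.611, 3.076, 0.007]
contact_force: [0.8, -1.2, -0.0]
width: 0.0019
gripper_force: 0.0
```

Run:
```python
from h import *
goto((.5372,-.0015),.205,184)
```

```text
pos [0.608  0.318  0.2068] yaw 157.52 tilt [ 0.0062  0.003  -1.    ] shift [ -1.893 -10.743   0.012] turn -26.48 clock 5.15
```

Run:
```python
from h import *
grab('side','side2');im,d=grab('top','top2')
a=cv2.imread('pics/side2.png');b=cv2.imread('pics/top2.png')
cv2.imwrite('pics/c3.png',np.hstack([cv2.resize(a[190:370,80:280],None,fx=2,fy=2),cv2.resize(b[150:330,50:250],None,fx=2,fy=2)]))
P=cloud('top',d);Q=P[170:250,85:170];m=(Q[...,2]>.06)&(Q[...,2]<.09);print(m.sum(),Q[m].mean(0) if m.any() else 0)
```

```text
4 [0.60608399 0.3113977  0.06818951]
```

View pics/c3.png

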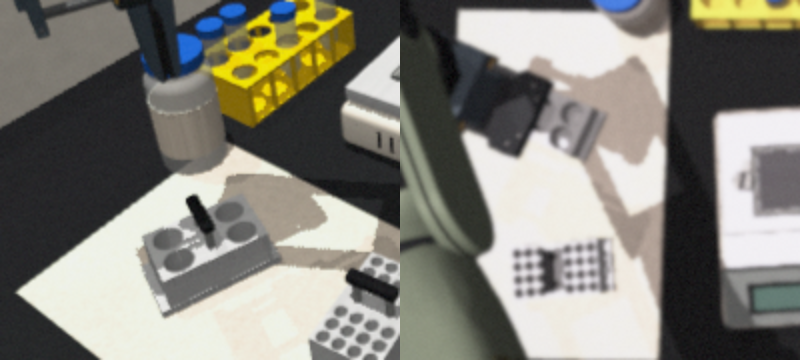

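The block stands unmoved with its handle at crop (200,212), and the closed fingers are at (165,75). I'll compare the fingertip's image position with the reported TCP.

Run:
```python
from h import *
s=sense();p=np.array(s['position']);print(p,s['width'])
u,v=proj('side',p);print('side px',u,v,'crop2',(u-80)*2,(v-190)*2,'top',proj('top',p))
d=np.load('pics/side2.npy');P=cloud('side',d);m=(d>0)&(P[...,2]>.195)&(P[...,2]<.225)&(np.hypot(P[...,0]-p[0],P[...,1]-p[1])<.08)
print(m.sum(),P[m].mean(0),P[m].min(0),P[m].max(0))
m=(d>0)&(P[...,2]>.15)&(P[...,2]<.195)&(np.hypot(P[...,0]-p[0],P[...,1]-p[1])<.06);print('below',m.sum(),P[m].min(0) if m.any() else 0)
d0=np.load('pics/side0.npy');P=cloud('side',d0);vv,uu=np.indices(d0.shape);im=cv2.imread('pics/side0.png').max(2)
m=(d0>0)&(P[...,2]>.055)&(P[...,2]<.09)&(np.hypot(P[...,0]-.6065,P[...,1]-.316)<.06)&(im<60);q=P[m];print('handle side',m.sum(),q.mean(0),np.percentile(q,[3,97],axis=0))
```

```text
[0.60632521 0.31719732 0.20276981] 0.0019052008362033983
side px 165.43130506141244 240.11848052115855 crop2 170.8626101228249 100.23696104231709 top (np.float64(97.78418761766926), np.float64(199.9269673654274))<stdin>:5: RuntimeWarning: Mean of empty slice.
  ret = um.true_divide(
Traceback (most recent call last):
ValueError: zero-size array to reduction operation minimum which has no identity
```

Run:
```python
from h import *
d=np.load('pics/side2.npy');P=cloud('side',d);im=cv2.imread('pics/side2.png')
for v in range(205,250,3):
    print(v,[(u,P[v,u].round(3).tolist(),int(im[v,u].max())) for u in (158,162,166)])
```

```text
205 [(158, [0.593, 0.324, 0.279], 26), (162, [0.59, 0.319, 0.278], 36), (166, [0.589, 0.314, 0.275], 45)]
208 [(158, [0.593, 0.325, 0.275], 18), (162, [0.592, 0.319, 0.272], 26), (166, [0.588, 0.315, 0.271], 47)]
211 [(158, [0.594, 0.326, 0.269], 27), (162, [0.592, 0.321, 0.267], 22), (166, [0.588, 0.316, 0.266], 46)]
214 [(158, [0.592, 0.328, 0.266], 41), (162, [0.592, 0.322, 0.262], 25), (166, [0.59, 0.316, 0.26], 48)]
217 [(158, [0.594, 0.328, 0.26], 48), (162, [0.597, 0.32, 0.253], 19), (166, [0.588, 0.318, 0.256], 45)]
220 [(158, [0.595, 0.329, 0.254], 49), (162, [0.603, 0.317, 0.244], 15), (166, [0.589, 0.319, 0.25], 44)]
223 [(158, [0.593, 0.331, 0.25], 48), (162, [0.592, 0.326, 0.248], 18), (166, [0.591, 0.319, 0.244], 36)]
226 [(158, [0.596, 0.331, 0.244], 45), (162, [0.593, 0.326, 0.241], 18), (166, [0.592, 0.32, 0.238], 30)]
229 [(158, [0.596, 0.332, 0.239], 77), (162, [0.593, 0.327, 0.236], 31), (166, [0.592, 0.321, 0.233], 92)]
232 [(158, [0.74, 0.243, 0.12], 172), (162, [0.731, 0.24, 0.122], 173), (166, [0.723, 0.235, 0.122], 174)]
235 [(158, [0.736, 0.247, 0.116], 153), (162, [0.726, 0.244, 0.119], 156), (166, [0.722, 0.238, 0.116], 155)]
238 [(158, [0.736, 0.249, 0.11], 120), (162, [0.728, 0.244, 0.11], 123), (166, [0.724, 0.238, 0.108], 121)]
241 [(158, [0.74, 0.248, 0.1], 118), (162, [0.73, 0.245, 0.102], 119), (166, [0.722, 0.241, 0.103], 120)]
244 [(158, [0.741, 0.249, 0.092], 128), (162, [0.731, 0.246, 0.095], 119), (166, [0.724, 0.241, 0.094], 120)]
247 [(158, [0.742, 0.25, 0.084], 126), (162, [0.733, 0.247, 0.086], 137), (166, [0.724, 0.243, 0.088], 136)]
```

Run:
```python
from h import *
a=cv2.imread('pics/side2.png')
cv2.imwrite('pics/c4.png',cv2.resize(a[170:260,110:230],None,fx=5,fy=5))
```

```text
(no output)
```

View pics/c4.png

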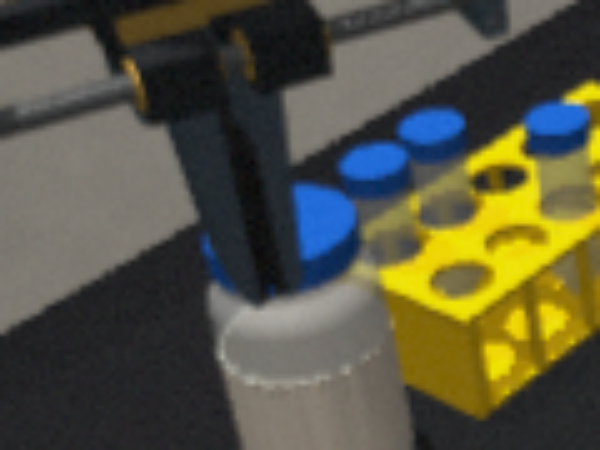

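Run:
```python
from h import *
print(proj('side',np.array([.6082,.3124,.1388])))
for n,p in (('side1',(.6082,.3124,.1388)),('side2',(.6065,.3175,.2045))):
    d=np.load(f'pics/{n}.npy');P=cloud('side',d);im=cv2.imread(f'pics/{n}.png').max(2)
    m=(d>0)&(P[...,2]>.1)&(np.hypot(P[...,0]-p[0],P[...,1]-p[1])<.09)&(im<80);q=P[m]
    print(n,m.sum())
    R=np.array([np.cos(np.radians(67.5)),np.sin(np.radians(67.5))]);a=(q[:,:2]-np.array(p)[:2])@R
    for lo in range(-60,60,10):
        k=(a>lo/1e3)&(a<=lo/1e3+.01)
        if k.sum()>3: print(lo,k.sum(),np.sort(q[k,2])[:4].round(3))
s=sense();print(s['joints'],s['position'])
```

```text
(np.float64(173.92797591862023), np.float64(267.52883574017847))
side1 16793
-60 161 [0.249 0.249 0.25  0.252]
-50 463 [0.177 0.18  0.181 0.184]
-40 909 [0.163 0.164 0.164 0.165]
-30 793 [0.254 0.254 0.255 0.255]
-20 1552 [0.253 0.255 0.255 0.256]
-10 1875 [0.256 0.256 0.256 0.257]
0 1911 [0.254 0.255 0.255 0.255]
10 1971 [0.254 0.254 0.255 0.256]
20 1815 [0.166 0.168 0.17  0.172]
30 1776 [0.165 0.166 0.166 0.167]
40 1115 [0.197 0.199 0.2   0.2  ]
50 853 [0.241 0.242 0.243 0.246]
side2 14530
-60 122 [0.323 0.323 0.323 0.323]
-50 383 [0.322 0.323 0.323 0.324]
-40 560 [0.323 0.324 0.324 0.324]
-30 1051 [0.316 0.317 0.317 0.317]
-20 1489 [0.243 0.26  0.261 0.263]
-10 1901 [0.232 0.234 0.235 0.235]
0 1864 [0.234 0.235 0.235 0.235]
10 1969 [0.242 0.244 0.244 0.244]
20 1648 [0.308 0.308 0.31  0.31 ]
30 1084 [0.323 0.323 0.324 0.324]
40 527 [0.323 0.324 0.324 0.324]
50 403 [0.324 0.324 0.324 0.324]
[ 4.65229239e-01  4.89444656e-01  1.25898435e+00 -8.17772065e-05
  1.39323072e+00 -7.13270107e-01] [0.60632521 0.31719732 0.20276981]
```

Both views agree: the real fingertips are about 27 mm higher than the reported TCP z, so the grasp closed above the bar. I'll correct z by -27 mm.

Run:
```python
from h import *
goto((.6065,.3163),.0275,157.5)
```

```text
pos [0.6063 0.3172 0.2028] yaw 157.52 tilt [-0.e+00 -1.e-04 -1.e+00] shift [-0.017 -0.025  5.842] turn 0.02 clock 5.25
```

Emit:
step_arm(commands=[[60,[0,0,1],0],[60,[0,0,2.4],0],[60,[0,0,3.8],0],[60,[0,0,4.8],0],[60,[0,0,5.4],0],[60,[0,0,5.8],0],[60,[0,0,5.8],0],[60,[0,0,5.8],0]])

```text
clock: 6.05
position: [0.6068, 0.3174, 0.0291]
tcp_rot: [0.612, 3.081, 0.0]
contact_force: [0.0, 0.5, -0.5]
width: 0.0592
gripper_force: 0.0
```

Emit:
step_arm(commands=[[30,[0,0,0],0],[10,[0,0,0],0],[2,[0,0,0],0],[2,[0,0,0],0],[2,[0,0,0],0],[2,[0,0,0],0]])

```text
clock: 6.65
position: [0.6066, 0.3173, 0.0289]
tcp_rot: [0.612, 3.081, 0.0]
contact_force: [-0.2, 0.6, -0.3]
width: 0.0151
gripper_force: 0.0
```

Emit:
step_arm(commands=[[2,[0,0,0],0],[2,[0,0,0],0],[2,[0,0,0],0],[2,[0,0,-0.1],0],[2,[0,0,-0.3],0],[2,[0,0,-0.6],0],[2,[0,0,-1.0],0],[2,[0,0,-1.0],0]])

```text
clock: 7.45
position: [0.6082, 0.3181, 0.0615]
tcp_rot: [0.612, 3.077, 0.005]
contact_force: [0.4, 0.9, -5.0]
width: 0.0118
gripper_force: 30.0
```

Emit:
step_arm(commands=[[2,[0,0,-0.6],0],[2,[0,0,-1.6],0],[2,[0,0,-2.8],0],[2,[0,0,-4.0],0],[2,[0,0,-4.3],0],[2,[0,0,-4.3],0]])

```text
clock: 8.05
position: [0.6072, 0.3176, 0.1894]
tcp_rot: [0.612, 3.079, 0.003]
contact_force: [0.1, 0.3, -5.2]
width: 0.0119
gripper_force: 30.0
```

Run:
```python
from h import *
goto((.5372,-.0013),.19,184)
```

```text
pos [0.6072 0.3176 0.1894] yaw 157.52 tilt [ 0.0032  0.0015 -1.    ] shift [ -1.909 -10.715  -0.045] turn -26.48 clock 8.05
```

Emit:
step_arm(commands=[[2,[-0.1,-0.5,0],-1],[2,[-0.25,-1.4,0],-3.5],[2,[-0.47,-2.6,0],-6.5],[2,[-0.7,-3.9,0],-10],[2,[-0.95,-5.3,0],-14],[2,[-1.18,-6.6,0],-18],[2,[-1.42,-8.0,0],-22],[2,[-1.63,-9.2,0],-25],[2,[-1.8,-10.1,0],-26.5],[2,[-1.89,-10.6,0],-26.5],[2,[-1.91,-10.7,0],-26.5],[2,[-1.91,-10.7,0],-26.5]])

```text
clock: 9.25
position: [0.5365, -0.0007, 0.1869]
tcp_rot: [0.109, -3.138, -0.002]
contact_force: [0.5, 0.9, -4.4]
width: 0.0117
gripper_force: 30.0
```

Emit:
step_arm(commands=[[2,[0,0,0],0],[2,[0,0,0],0]])

```text
clock: 9.45
position: [0.537, -0.0, 0.1876]
tcp_rot: [0.112, -3.139, -0.001]
contact_force: [0.0, 0.6, -5.0]
width: 0.0117
gripper_force: 30.0
```

Run:
```python
from h import *
goto((.5372,-.0013),.19,184)
im,d=grab('top','top3');P=cloud('top',d);a=P[150:320,170:330];z=a[...,2]
for lo,hi,n in((.15,.205,'flange/body'),(.18,.2,'bodytop')):
    q=a[(z>lo)&(z<hi)];r=cv2.minAreaRect(q[:,:2].astype(np.float32)*1000);print(n,len(q),r,np.percentile(q[:,2],[5,50,95]))
b=cv2.imread('pics/top3.png');grab('side','side3');s=cv2.imread('pics/side3.png')
cv2.imwrite('pics/c5.png',np.hstack([cv2.resize(b[190:310,190:322],None,fx=3,fy=3),cv2.resize(s[130:250,220:352],None,fx=3,fy=3)]))
```

```text
pos [ 0.537  -0.      0.1876] yaw -175.9 tilt [-2.e-04  4.e-04 -1.e+00] shift [-0.003 -0.044 -0.08 ] turn 0.1 clock 9.45
flange/body 7 ((502.2820739746094, 46.33464431762695), (13.414813995361328, 0.4338550567626953), 89.99102783203125) [0.1691806  0.18794063 0.2037404 ]
bodytop 3 ((502.37945556640625, 41.208763122558594), (0.010198831558227539, 3.171952724456787), 4.1003642082214355) [0.18169062 0.18794063 0.19312745]
```

View pics/c5.png

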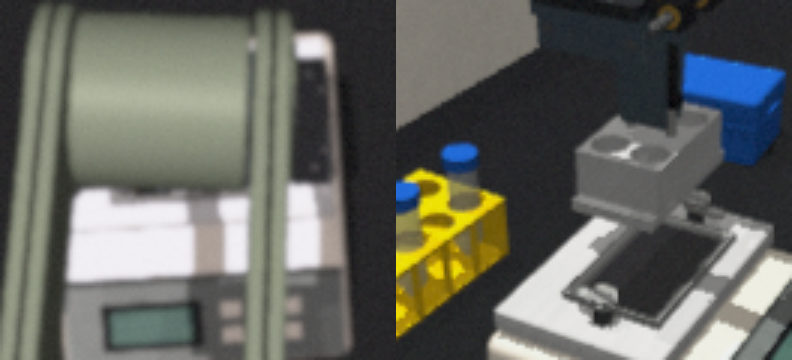

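The block hangs above the seat and lines up with it in the side view (crop (645,165)); the arm hides the top view. I'll check the centring from the side depth.

Run:
```python
from h import *
d=np.load('pics/side3.npy');P=cloud('side',d)
ex=np.array([np.cos(np.radians(4)),np.sin(np.radians(4))]);ey=np.array([-ex[1],ex[0]])
D=P[...,:2]-np.array([.5372,-.0015]);X=D@ex*1e3;Y=D@ey*1e3;Z=P[...,2]*1e3
ok=(d>0)&(abs(X)<50)&(abs(Y)<75)
b=ok&(Z>176)&(Z<198)
m=b&(abs(X)<25)&(Y>40);l=np.polyfit(X[m],Y[m],1);print('+y face',m.sum(),np.median(Y[m]),'expect 50, slope',l)
m=b&(abs(Y)<40)&(X<-22);l=np.polyfit(Y[m],X[m],1);print('-x face',m.sum(),np.median(X[m]),'expect -32',l)
t=ok&(Z>200)&(Z<215)&(abs(X)<30)&(abs(Y)<48);A=np.c_[X[t],Y[t],np.ones(t.sum())];print('top plane',t.sum(),np.linalg.lstsq(A,Z[t],rcond=None)[0])
f=ok&(Z>160)&(Z<170);print('flange +y',np.percentile(Y[f],[95,99]),'-x',np.percentile(X[f],[1,5]),np.percentile(Z[ok&(Z>140)&(Z<170)],[1,5]))
# rim and floor in side0
d0=np.load('pics/side0.npy');P=cloud('side',d0);D=P[...,:2]-np.array([.5372,-.0015]);X=D@ex*1e3;Y=D@ey*1e3;Z=P[...,2]*1e3
fl=(d0>0)&(abs(X)<25)&(abs(Y)<40);print('floor z',np.median(Z[fl]))
g=cv2.imread('pics/side0.png').max(2)
fm=(d0>0)&(abs(X)<40)&(abs(Y)<66)&(g<110)&(Z<100);print('dark floor ext X',np.percentile(X[fm],[1,99]),'Y',np.percentile(Y[fm],[1,99]))
for s in(1,-1):
  m=(d0>0)&(Z>103)&(Z<116)&(abs(X)<14)&(abs(Y-75*s)<14);print('head',s,m.sum(),X[m].min(),X[m].max(),Y[m].min(),Y[m].max(),np.median(Z[m]))
```

```text
+y face 192 49.60236108389735 expect 50, slope [-3.03332995e-03  4.97163484e+01]
-x face 147 -32.48156037441482 expect -32 [ 8.57181254e-04 -3.24443352e+01]
top plane 316 [-1.94171497e-02  1.97847687e-03  2.03700301e+02]
flange +y [58.88056196 59.38193539] -x [-33.39938868 -33.00772939] [159.17970553 159.74720122]
floor z 84.92714017719406
dark floor ext X [-32.87397331  32.45356942] Y [-60.4518515   65.05611237]
head 1 69 -13.541551351576148 7.638448850026014 63.623678270406565 88.13327264698462 107.50045029796489
head -1 49 -12.922936963162751 7.9107250805260945 -87.12801764261727 -62.98154779439036 107.28116780735478
```

Emit:
step_arm(commands=[[2,[0,0,0.3],0],[2,[0,0,0.8],0],[2,[0,0,1.3],0],[2,[0,0,1.7],0],[2,[0,0,2.0],0],[2,[0,0,2.1],0],[2,[0,0,2.2],0],[2,[0,0,2.28],0],[2,[0,0,2.34],0],[2,[0,0,2.4],0],[2,[0,0,2.44],0],[2,[0,0,2.44],0]])

```text
clock: 10.75
position: [0.5367, -0.0012, 0.1146]
tcp_rot: [0.11, -3.14, 0.0]
contact_force: [0.9, -0.4, -5.4]
width: 0.0122
gripper_force: 30.0
```

Run:
```python
from h import *
goto((.5372,-.0013),.1136,184)
```

```text
pos [ 0.5367 -0.0012  0.1146] yaw -175.98 tilt [-1.e-04 -1.e-04 -1.e+00] shift [-0.016 -0.004  0.033] turn 0.02 clock 10.75
```

Emit:
step_arm(commands=[[2,[0,0,0.03],0],[2,[0,0,0.06],0],[2,[0,0,0.06],0]])

```text
clock: 11.05
position: [0.537, -0.0013, 0.1138]
tcp_rot: [-0.11, 3.139, -0.0]
contact_force: [-2.9, -0.5, 2.6]
width: 0.0119
gripper_force: 30.0
```

Emit:
step_arm(commands=[[10,[0,0,0.05],0],[25,[0,0,0.05],0],[40,[0,0,0.05],0],[40,[0,0,0],0],[40,[0,0,-0.5],0],[40,[0,0,-1.5],0],[40,[0,0,-2.7],0],[40,[0,0,-4],0],[40,[0,0,-4],0]])

```text
clock: 11.95
position: [0.5402, -0.0013, 0.2385]
tcp_rot: [-0.11, 3.128, -0.001]
contact_force: [-0.2, 0.8, -0.4]
width: 0.04
gripper_force: 0.0
```

```bash
cat > chk.py <<'E'
from h import *
import sys
_,d=grab('side',sys.argv[1]);P=cloud('side',d)
ex=np.array([np.cos(np.radians(4)),np.sin(np.radians(4))]);ey=np.array([-ex[1],ex[0]])
D=P[...,:2]-np.array([.5372,-.0015]);X=D@ex*1e3;Y=D@ey*1e3;Z=P[...,2]*1e3
ok=(d>0)&(abs(X)<50)&(abs(Y)<75)
b=ok&(Z>102)&(Z<124)
m=b&(abs(X)<25)&(Y>40)&(Y<56);print('+y',m.sum(),np.median(Y[m]),np.polyfit(X[m],Y[m],1))
m=b&(abs(Y)<40)&(X<-22);print('-x',m.sum(),np.median(X[m]),np.polyfit(Y[m],X[m],1))
t=ok&(Z>124)&(Z<136)&(abs(X)<30)&(abs(Y)<48);A=np.c_[X[t],Y[t],np.ones(t.sum())];print('top(130)',t.sum(),np.linalg.lstsq(A,Z[t],rcond=None)[0],np.median(Z[t]))
E
python3 chk.py side4
python3 - <<'E'
from h import *
goto((.4206,-.3010),.2,165.8)
d=np.load('pics/top0.npy');P=cloud('top',d);q=P[255:330,350:420].reshape(-1,3);q=q[(q[:,2]>.129)&(q[:,2]<.145)]
e=np.array([np.cos(np.radians(165.8)),np.sin(np.radians(165.8))]);n=np.array([-e[1],e[0]])
D=q[:,:2]-[.4206,-.301];a=D@e*1e3;b=D@n*1e3
k=abs(a)<33;print('bar across',k.sum(),np.percentile(b[k],[2,50,98]),'slope',np.polyfit(a[k],b[k],1),'z',np.median(q[k,2]))
k2=abs(b)<9;print('bar along',np.percentile(a[k2],[1,99]))
k3=abs(b)>10;print('plates along',a[k3&(a>0)].mean(),a[k3&(a<0)].mean(),np.percentile(b[k3],[2,98]))
E
```

```text
+y 168 48.689033696478674 [3.71677969e-03 4.86790052e+01]
-x 133 -32.56964835346834 [ 1.35431566e-03 -3.25066672e+01]
top(130) 373 [-4.96287096e-03  1.48820288e-03  1.29083817e+02] 129.34733887502392
pos [ 0.5386 -0.0012  0.2356] yaw -175.98 tilt [ 6.5e-03 -2.0e-04 -1.0e+00] shift [ 4.631 -9.691  1.162] turn 18.22 clock 12.0
bar across 213 [-7.018836   -0.74383832  7.14332786] slope [ 5.59715360e-05 -7.03517857e-01] z 0.13516795898956702
bar along [-47.91869659  47.58344243]
plates along 39.999607655751234 -40.38479609258531 [-19.15311672  20.46225442]
```

Block is flat and centred (top at 129–130 mm, faces within 1.5 mm). Now the driver.

Emit:
step_arm(commands=[[60,[4.63,-9.69,0],18.2],[60,[4.63,-9.69,0],18.2],[60,[4.63,-9.69,0],18.2],[60,[4.63,-9.69,0],18.2],[60,[4.63,-9.69,0],18.2],[60,[4.63,-9.69,0],18.2],[60,[4.63,-9.69,0],18.2],[60,[4.63,-9.69,0.5],18.2],[60,[4.63,-9.69,1.16],18.2],[60,[4.63,-9.69,1.16],18.2],[60,[4.63,-9.69,1.16],18.2],[60,[4.63,-9.69,1.16],18.2]])

```text
clock: 13.2
position: [0.4191, -0.301, 0.1985]
tcp_rot: [0.387, 3.117, -0.001]
contact_force: [0.1, -0.1, -0.3]
width: 0.0601
gripper_force: 0.0
```

Run:
```python
from h import *
goto((.4206,-.3010),.081,165.8)
_,d=grab('side','side5');P=cloud('side',d);p=(.4206,-.301)
e=np.array([np.cos(np.radians(165.8)),np.sin(np.radians(165.8))]);n=np.array([-e[1],e[0]])
D=P[...,:2]-p;a=D@e*1e3;b=D@n*1e3;Z=P[...,2]*1e3
for lo in range(-60,60,10):
    k=(d>0)&(Z>160)&(abs(a)<30)&(b>lo)&(b<=lo+10)
    if k.sum()>3: print(lo,k.sum(),np.sort(Z[k])[:4].round(),'a',np.percentile(a[k&(Z<Z[k].min()+30)],[3,97]).round())
```

```text
pos [ 0.4191 -0.301   0.1985] yaw 165.85 tilt [ 7.e-04 -6.e-04 -1.e+00] shift [-0.047  0.014  3.918] turn 0.05 clock 13.2
-60 20 [307. 323. 326. 344.] a [29. 29.]
-50 163 [231. 241. 243. 246.] a [-13.  19.]
-40 899 [223. 223. 224. 224.] a [-14.  20.]
-30 744 [225. 243. 258. 261.] a [18. 18.]
-20 577 [328. 330. 330. 331.] a [-20.  29.]
-10 108 [328. 329. 330. 331.] a [-12.  29.]
0 62 [328. 329. 331. 332.] a [19. 29.]
10 54 [329. 329. 330. 331.] a [26. 29.]
20 68 [227. 228. 230. 230.] a [-9. 16.]
30 458 [223. 223. 224. 224.] a [-13.  20.]
40 82 [237. 251. 253. 261.] a [19. 20.]
50 31 [298. 325. 325. 325.] a [15. 29.]
```

Emit:
step_arm(commands=[[50,[-0.07,0,0.8],0],[50,[-0.07,0,1.8],0],[50,[-0.07,0,2.6],0],[50,[-0.07,0,3.3],0],[50,[-0.07,0,3.7],0],[50,[-0.07,0,3.88],0],[50,[-0.07,0,3.88],0],[30,[-0.07,0,3.88],0],[10,[-0.07,0,3.88],0],[2,[-0.07,0,3.88],0],[2,[-0.07,0,3.88],0],[2,[-0.07,0,3.88],0]])

```text
clock: 14.45
position: [0.4207, -0.3015, 0.0819]
tcp_rot: [0.388, 3.117, -0.0]
contact_force: [-0.8, 0.5, 1.1]
width: 0.014
gripper_force: 30.0
```

Emit:
step_arm(commands=[[2,[0,0,0],0],[2,[0,0,0],0],[2,[0,0,0],0],[2,[0,0,0],0]])

```text
clock: 14.85
position: [0.4207, -0.3015, 0.0819]
tcp_rot: [0.388, 3.117, -0.0]
contact_force: [-0.5, 1.3, 3.1]
width: 0.0136
gripper_force: 30.0
```

Emit:
step_arm(commands=[[2,[0,0,-0.3],0],[2,[0,0,-1.0],0],[2,[0,0,-2.0],0],[2,[0,0,-3.2],0],[2,[0,0,-4.4],0],[2,[0,0,-4.8],0],[2,[0,0,-4.8],0]])

```text
clock: 15.55
position: [0.4214, -0.302, 0.2273]
tcp_rot: [0.387, 3.114, -0.003]
contact_force: [-0.1, -0.1, -0.7]
width: 0.0139
gripper_force: 30.0
```

Run:
```python
from h import *
goto((.5424,-.0763),.2,184)
```

```text
pos [ 0.4214 -0.302   0.2273] yaw 165.82 tilt [ 0.0031 -0.0025 -1.    ] shift [-2.066  8.285  0.904] turn -18.18 clock 15.55
```

Emit:
step_arm(commands=[[2,[-0.15,0.5,0],-2],[2,[-0.4,1.6,0],-5],[2,[-0.75,3.0,0],-9],[2,[-1.12,4.5,0],-13],[2,[-1.5,6.0,0],-17],[2,[-1.8,7.3,0],-18.2],[2,[-2.0,8.0,0],-18.2],[2,[-2.07,8.28,0.2],-18.2],[2,[-2.07,8.28,0.6],-18.2],[2,[-2.07,8.28,0.9],-18.2],[2,[-2.07,8.28,0.9],-18.2],[2,[-2.07,8.28,0.9],-18.2]])

```text
clock: 16.75
position: [0.541, -0.0769, 0.1981]
tcp_rot: [0.108, -3.139, 0.0]
contact_force: [0.0, 0.1, -0.7]
width: 0.0137
gripper_force: 30.0
```

Run:
```python
from h import *
goto((.5424,-.0763),.177,184)
_,d=grab('side','side6');im=cv2.imread('pics/side6.png');P=cloud('side',d)
goto((.5424,-.0763),.177,184)
p=np.array([.5424,-.0763]);ex=np.array([np.cos(np.radians(4)),np.sin(np.radians(4))]);ey=np.array([-ex[1],ex[0]])
D=P[...,:2]-p;X=D@ex*1e3;Y=D@ey*1e3;Z=P[...,2]*1e3
for lo in range(125,260,10):
    k=(d>0)&(Z>lo)&(Z<=lo+10)&(np.hypot(X,Y)<40)
    if k.sum()>2: print(lo,k.sum(),'X',np.percentile(X[k],[2,50,98]).round(1),'Y',np.percentile(Y[k],[2,50,98]).round(1))
u,v=proj('side',np.array([.5424,-.0763,.12]));u,v=int(u),int(v)
t=cv2.imread('pics/top0.png')
cv2.imwrite('pics/c6.png',np.hstack([cv2.resize(im[v-40:v+25,u-32:u+33],None,fx=6,fy=6,interpolation=cv2.INTER_CUBIC)]))
```

```text
pos [ 0.541  -0.0769  0.1981] yaw -176.07 tilt [-1.1e-03 -1.0e-04 -1.0e+00] shift [-0.049  0.016  0.705] turn -0.07 clock 16.75
pos [ 0.5414 -0.0768  0.1987] yaw -176.07 tilt [ 1.e-04 -3.e-04 -1.e+00] shift [-0.033  0.015  0.724] turn -0.07 clock 16.8
125 33 X [-30.2 -14.1  -1.9] Y [13.4 29.6 36.1]
135 18 X [-9.  -4.1  4.1] Y [-2.2 -0.4  1.8]
145 20 X [-9.2 -4.   3.8] Y [-1.9  0.7  3.3]
155 13 X [-7.2 -4.7  0.4] Y [-4.5  1.3  3.6]
165 13 X [-6.7 -3.9 -1.1] Y [-1.4  1.3  2.3]
175 11 X [-5.9 -4.5 -1.6] Y [-0.2  2.1  3.7]
185 13 X [-6.  -3.1 -0.3] Y [-1.3  0.9  5.3]
195 15 X [-7.5 -4.7 -1.2] Y [-2.4  0.3  3.4]
205 18 X [-6.9 -4.   0.3] Y [-3.1  0.6  3.6]
215 17 X [-18.5  -3.1  11.4] Y [-12.8   8.9  12.2]
225 58 X [-20.3  -5.8  14.8] Y [-9.5 13.6 16.1]
235 129 X [-38.4  -5.6  37.3] Y [ 2.9 11.4 17.5]
245 161 X [-38.1 -13.9  37.6] Y [-16.9   5.3  17.9]
255 91 X [-20.3 -11.2  13.6] Y [-16.   15.7  19. ]
```

View pics/c6.png

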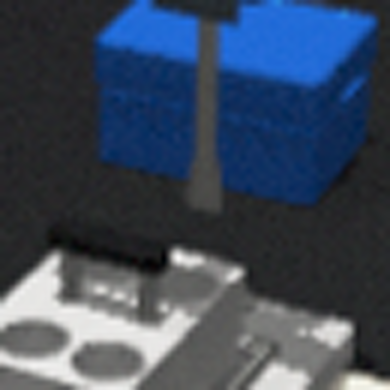

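The blade hangs upright over the right screw (tip at crop (205,205)), well centred. Lowering slowly.

Emit:
step_arm(commands=[[2,[-0.05,0.03,0.3],0],[2,[-0.05,0.03,0.6],0],[2,[-0.05,0.03,0.85],0],[2,[-0.05,0.03,0.9],0],[2,[-0.05,0.03,0.95],0],[2,[-0.05,0.03,1.0],0],[2,[-0.05,0.03,1.04],0],[2,[-0.05,0.03,1.04],0]])

```text
clock: 17.6
position: [0.5432, -0.0749, 0.1675]
tcp_rot: [-0.11, 3.139, -0.0]
contact_force: [0.4, -0.1, -1.1]
width: 0.0139
gripper_force: 30.0
```

Emit:
step_arm(commands=[[2,[0,0,0.03],0],[2,[0,0,0.03],8],[2,[0,0,0.03],16],[2,[0,0,0.03],24],[2,[0,0,0.03],32],[2,[0,0,0.03],40],[2,[0,0,0.03],48],[2,[0,0,0.03],56],[2,[0,0,0.03],64],[2,[0,0,0.03],70],[2,[0,0,0.03],76],[2,[0,0,0.03],76]])

```text
clock: 18.8
position: [0.5425, -0.0761, 0.1666]
tcp_rot: [1.845, 2.542, -0.005]
contact_force: [-0.8, -3.4, 0.2]
width: 0.0138
gripper_force: 30.0
```

Emit:
step_arm(commands=[[2,[0,0,0],4],[2,[0,0,0],8],[2,[0,0,0],12],[2,[0,0,0],16],[2,[0,0,0],19],[2,[0,0,0],19],[2,[0,0,0],19]])

```text
clock: 19.5
position: [0.5426, -0.0755, 0.1666]
tcp_rot: [2.237, 2.205, -0.003]
contact_force: [-2.0, -4.8, 0.6]
width: 0.014
gripper_force: 30.0
```

Run:
```python
from h import *
goto((.5424,-.0763),.167,94)
s=sense();print(s['torque'],s['contact_force'])
```

```text
pos [ 0.5426 -0.0755  0.1666] yaw 89.17 tilt [-0.001  -0.0013 -1.    ] shift [-0.027 -0.006 -0.014] turn -4.83 clock 19.5
[-1.08928231  0.56996786  0.09268635] [-2.01153354 -4.83264278  0.63983041]
```

Emit:
step_arm(commands=[[2,[0,0,0],2],[2,[0,0,0],4],[2,[0,0,0],4]])

```text
clock: 19.8
position: [0.5427, -0.0752, 0.1666]
tcp_rot: [2.314, 2.125, -0.002]
contact_force: [-3.1, -5.1, 0.1]
width: 0.014
gripper_force: 30.0
```

Run:
```python
from h import *
goto((.5424,-.0763),.167,94)
s=sense();print(s['torque'],s['contact_force'])
```

```text
pos [ 0.5427 -0.0752  0.1666] yaw 85.13 tilt [-9.e-04 -1.e-03 -1.e+00] shift [-0.036 -0.007 -0.015] turn -8.87 clock 19.8
[-1.21207932  0.64985505  0.11356447] [-3.10484875 -5.12021578  0.08036107]
```

Emit:
step_arm(commands=[[2,[0,0,0],-4.5],[2,[0,0,0],-9],[2,[0,0,-0.2],-9],[2,[0,0,-0.6],-9],[2,[0,0,-1.4],-9],[2,[0,0,-2.3],-9],[2,[0,0,-2.4],-9],[2,[0,0,-2.4],-9]])

```text
clock: 20.6
position: [0.544, -0.0744, 0.2397]
tcp_rot: [2.141, 2.296, 0.004]
contact_force: [-0.4, 0.1, -0.7]
width: 0.0135
gripper_force: 30.0
```

Run:
```python
from h import *
grab('side','side7');im=cv2.imread('pics/side7.png')
goto((.5320,.0733),.236,171)
u,v=map(int,proj('side',np.array([.537,0,.11])))
cv2.imwrite('pics/c7.png',cv2.resize(im[v-55:v+55,u-60:u+60],None,fx=5,fy=5,interpolation=cv2.INTER_CUBIC))
```

```text
pos [ 0.5432 -0.0744  0.2384] yaw 94.01 tilt [ 5.e-04  6.e-04 -1.e+00] shift [ 4.937 -0.027  0.083] turn -76.99 clock 20.65
```

View pics/c7.png

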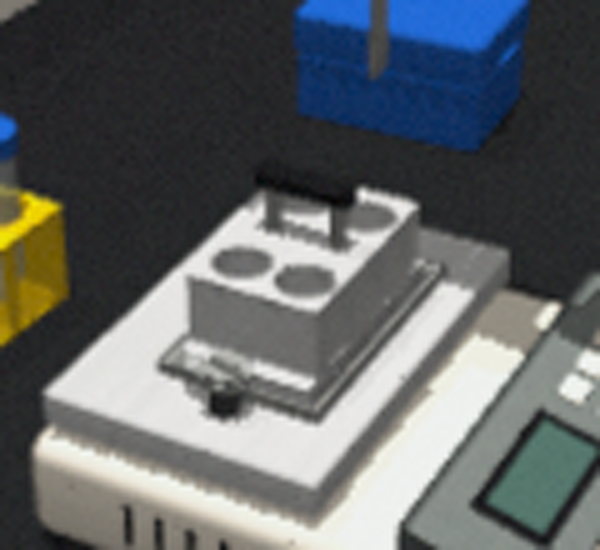

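The block sits seated, the left screw is open at crop (225,385), and the right screw is hidden behind the block (top view later). Moving over to the left screw.

Emit:
step_arm(commands=[[2,[0.3,0,0],-7],[2,[0.9,0,0],-15],[2,[1.6,0,0],-23],[2,[2.4,0,0],-31],[2,[3.2,0,0],-39],[2,[3.9,0,0],-47],[2,[4.5,0,0],-55],[2,[4.85,-0.01,0],-63],[2,[4.94,-0.03,0.1],-71],[2,[4.94,-0.03,0.6],-77],[2,[4.94,-0.03,1.2],-77],[2,[4.94,-0.03,1.2],-77]])

```text
clock: 21.85
position: [0.5293, 0.073, 0.1989]
tcp_rot: [-0.246, -3.124, 0.002]
contact_force: [0.0, 0.6, -1.1]
width: 0.0142
gripper_force: 30.0
```

Emit:
step_arm(commands=[[2,[0,0,0],0],[2,[0,0,0],0]])

```text
clock: 22.05
position: [0.5322, 0.073, 0.203]
tcp_rot: [0.246, 3.131, 0.0]
contact_force: [-0.0, -0.1, -0.9]
width: 0.014
gripper_force: 30.0
```

Run:
```python
from h import *
goto((.5320,.0733),.166,171)
grab('side','side8');im=cv2.imread('pics/side8.png')
goto((.5320,.0733),.166,171)
u,v=map(int,proj('side',np.array([.532,.0733,.118])))
print(proj('side',np.array([.532,.0733,.109])),u,v)
cv2.imwrite('pics/c8.png',cv2.resize(im[v-30:v+30,u-35:u+35],None,fx=8,fy=8,interpolation=cv2.INTER_CUBIC))
```

```text
pos [0.5322 0.073  0.203 ] yaw 171.01 tilt [ 9.e-04  2.e-04 -1.e+00] shift [0.01  0.007 1.234] turn 0.01 clock 22.05
pos [0.5323 0.073  0.2032] yaw 171.0 tilt [ 1.3e-03  2.0e-04 -1.0e+00] shift [0.014 0.007 1.24 ] turn 0.0 clock 22.1
(np.float64(287.6554560060443), np.float64(227.31468523476272)) 287 223
```

View pics/c8.png

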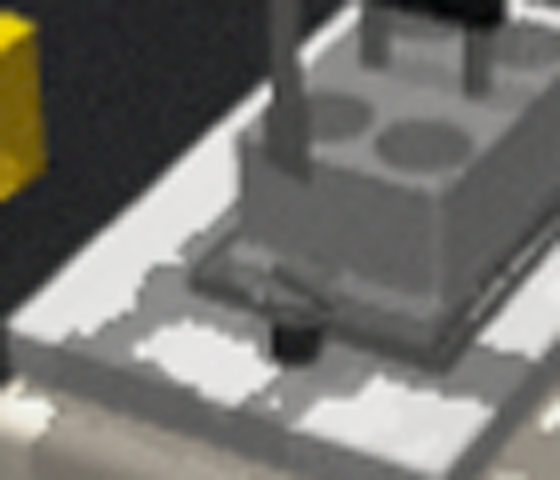

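Blade tip at crop (288,165), straight above the screw head at (290,290). Lowering.

Emit:
step_arm(commands=[[2,[0,0.01,0.3],0],[2,[0,0.01,0.7],0],[2,[0,0.01,0.98],0],[2,[0,0.01,1.04],0],[2,[0,0.01,1.09],0],[2,[0,0.01,1.14],0],[2,[0,0.01,1.19],0],[2,[0,0.01,1.22],0],[2,[0,0.01,1.22],0]])

```text
clock: 23.0
position: [0.532, 0.0733, 0.1661]
tcp_rot: [0.246, 3.131, 0.0]
contact_force: [0.0, 0.4, -0.9]
width: 0.0138
gripper_force: 30.0
```

Emit:
step_arm(commands=[[2,[0,0,0],8],[2,[0,0,0],16],[2,[0,0,0],24],[2,[0,0,0],32],[2,[0,0,0],40],[2,[0,0,0],48],[2,[0,0,0],56],[2,[0,0,0],64],[2,[0,0,0],70],[2,[0,0,0],76],[2,[0,0,0],80],[2,[0,0,0],80]])

```text
clock: 24.2
position: [0.5316, 0.0726, 0.1661]
tcp_rot: [2.2, 2.241, -0.002]
contact_force: [-1.1, -1.7, -0.3]
width: 0.0141
gripper_force: 30.0
```

Emit:
step_arm(commands=[[2,[0,0,0],3],[2,[0,0,0],6.5],[2,[0,0,0],6.5],[2,[0,0,0],6.5]])

```text
clock: 24.6
position: [0.5315, 0.0727, 0.166]
tcp_rot: [2.322, 2.115, -0.002]
contact_force: [-1.3, -2.6, 1.3]
width: 0.0137
gripper_force: 30.0
```

Run:
```python
from h import *
goto((.5320,.0733),.167,94)
s=sense();print(s['torque'],s['contact_force'])
```

```text
pos [0.5315 0.0727 0.166 ] yaw 84.65 tilt [-6.0e-04 -1.1e-03 -1.0e+00] shift [ 0.021  0.014 -0.033] turn -9.35 clock 24.6
[-0.71262287  0.27813347 -0.01514474] [-1.28774435 -2.62732568  1.33132363]
```

Emit:
step_arm(commands=[[2,[0,0,0],-4.5],[2,[0,0,0],-9],[2,[0,0,-0.2],-9],[2,[0,0,-0.6],-9],[2,[0,0,-1.4],-9],[2,[0,0,-2.3],-9],[2,[0,0,-2.4],-9],[2,[0,0,-2.4],-9]])

```text
clock: 25.4
position: [0.5325, 0.0735, 0.239]
tcp_rot: [2.151, 2.287, 0.004]
contact_force: [0.3, -0.4, -0.6]
width: 0.0142
gripper_force: 30.0
```

Run:
```python
from h import *
goto((.4207,-.3015),.235,165.8)
```

```text
pos [0.5325 0.0735 0.239 ] yaw 93.5 tilt [ 2.7e-03  5.0e-04 -1.0e+00] shift [-12.249  -4.483   0.116] turn -72.3 clock 25.4
```

Emit:
step_arm(commands=[[2,[-0.4,-0.15,0],-3],[2,[-1.4,-0.5,0],-10],[2,[-2.7,-1.0,0],-18],[2,[-4.1,-1.5,0],-26],[2,[-5.5,-2.0,0],-34],[2,[-6.9,-2.5,0],-42],[2,[-8.3,-3.0,0],-50],[2,[-9.6,-3.5,0],-58],[2,[-10.8,-3.95,0],-66],[2,[-11.7,-4.3,0],-72.3],[2,[-12.2,-4.46,0],-72.3],[2,[-12.25,-4.48,0],-72.3]])

```text
clock: 26.6
position: [0.4196, -0.3027, 0.2367]
tcp_rot: [-0.395, -3.115, -0.002]
contact_force: [-0.7, 0.1, -0.6]
width: 0.0139
gripper_force: 30.0
```

Emit:
step_arm(commands=[[2,[0,0,0],0],[2,[0,0,0],0]])

```text
clock: 26.8
position: [0.4207, -0.3004, 0.2377]
tcp_rot: [-0.387, -3.117, -0.002]
contact_force: [-0.4, 0.1, -0.9]
width: 0.0136
gripper_force: 30.0
```

Run:
```python
from h import *
grab('top','top9');grab('side','side9');t=cv2.imread('pics/top9.png');s=cv2.imread('pics/side9.png')
goto((.4207,-.3015),.0819,165.8)
a=cv2.resize(t[212:266,205:305],None,fx=6,fy=6,interpolation=cv2.INTER_CUBIC)
b=cv2.resize(s[195:255,250:350],None,fx=4,fy=4,interpolation=cv2.INTER_CUBIC)
b=cv2.copyMakeBorder(b,0,0,0,200,cv2.BORDER_CONSTANT)
cv2.imwrite('pics/c9.png',np.vstack([a,b]))
# driver blade / handle relative to tool, side depth
P=cloud('side',np.load('pics/side9.npy'));p=sense()['position']
e=np.array([np.cos(np.radians(165.8)),np.sin(np.radians(165.8))]);n=np.array([-e[1],e[0]])
D=P[...,:2]-np.array(p)[:2];A=D@e*1e3;B=D@n*1e3;Z=P[...,2]*1e3
for lo in (170,185,200,220,235,250,265,275,285):
    k=(Z>lo)&(Z<=lo+10)&(abs(A)<65)&(abs(B)<25)
    if k.sum()>2: print(lo,k.sum(),'along',np.percentile(A[k],[2,50,98]).round(1),'across',np.percentile(B[k],[2,50,98]).round(1))
k=(Z>262)&(Z<285)&(abs(B)<20)&(abs(A)>22)&(abs(A)<60);
if k.sum()>3: print(k.sum(),'bar slope',np.polyfit(A[k],B[k],1), np.polyfit(A[k],Z[k],1))
```

```text
pos [ 0.4207 -0.3006  0.238 ] yaw 165.89 tilt [ 1.e-04  3.e-04 -1.e+00] shift [-0.007 -0.033  5.202] turn 0.09 clock 26.9
170 8 along [-5.9  0.9  7.3] across [-1.9  0.7  2.8]
185 19 along [-6.1  2.3  5.7] across [-4.1 -0.5  4. ]
200 14 along [-2.2  2.5  4.4] across [-4.3 -2.1  2.7]
220 14 along [-2.6  1.8  4.6] across [-3.6 -0.9  2.1]
235 14 along [-2.2  1.4  4.8] across [-2.7 -0.8  3.7]
250 13 along [-2.7  1.1  5.6] across [-4.8 -1.3  1.7]
265 64 along [-15.6   5.6  35.2] across [-16.6 -14.3   8.2]
275 152 along [-45.6  13.6  50.8] across [-18.   -6.6   1. ]
285 172 along [-44.1  14.6  50.1] across [-18.9  -5.2  12.4]
92 bar slope [ 0.00874731 -5.01110002] [-5.61162866e-03  2.79865712e+02]
```

View pics/c9.png

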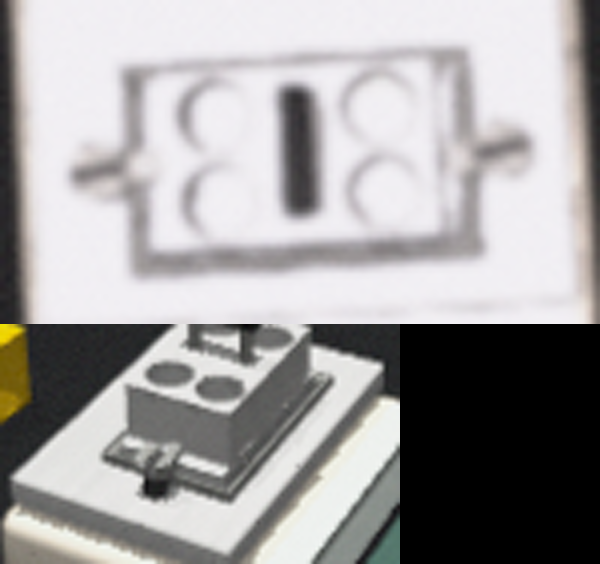

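Both lugs point inward, but the slots in the top view (crop (97,168) and (503,148)) look slightly short of the stop, so I'll measure their angles.

```bash
cat > slot.py <<'E'
from h import *
import sys
g=cv2.cvtColor(cv2.imread(f'pics/{sys.argv[1]}.png'),cv2.COLOR_BGR2GRAY)
for nm,(u0,v0,u1,v1) in dict(L=(215,233,226,247),R=(284,231,294,243)).items():
  w=np.clip(200.-g[v0:v1,u0:u1],0,None);w[w<25]=0
  vv,uu=np.indices(w.shape);cu,cv_=(w*uu).sum()/w.sum()+u0,(w*vv).sum()/w.sum()+v0
  l,V=np.linalg.eigh(np.cov(np.stack([uu.ravel(),vv.ravel()]),aweights=w.ravel()))
  a=onz('top',cu,cv_,.106);b=onz('top',cu+5*V[0,1],cv_+5*V[1,1],.106)-a
  print('slot',nm,a.round(4),(np.degrees(np.arctan2(b[1],b[0]))%180).round(1),np.sqrt(l));print(g[v0:v1,u0:u1])
E
python3 slot.py top9
```

```text
slot L [0.5317 0.0712 0.106 ] 101.0 [1.24679425 2.60193292]
[[240 240 240 239 239 239 239 239 238 230 203]
 [240 239 238 239 236 236 237 237 237 230 202]
 [240 240 237 230 226 225 229 231 231 224 198]
 [240 239 233 222 210 213 217 220 218 210 185]
 [240 237 230 221 212 205 206 203 198 185 164]
 [237 232 223 217 205 196 186 179 168 158 157]
 [236 223 200 186 172 164 153 144 136 139 153]
 [232 207 165 143 136 133 128 129 129 133 157]
 [230 201 155 131 134 141 151 162 165 168 171]
 [232 212 179 162 165 178 189 196 202 193 177]
 [236 225 206 195 196 203 204 209 207 193 168]
 [239 235 226 222 219 215 207 204 196 187 167]
 [240 239 237 234 231 225 218 209 206 202 191]
 [238 240 240 239 237 236 232 230 231 227 218]]
slot R [ 0.5413 -0.0756  0.106 ] 116.8 [1.15968701 2.84404351]
[[210 230 232 227 229 231 232 235 238 238]
 [206 227 223 215 213 217 221 224 231 237]
 [199 218 216 212 204 199 197 201 214 230]
 [190 207 206 200 190 178 173 169 183 213]
 [180 181 178 172 161 149 141 140 155 189]
 [161 148 136 134 128 128 128 136 151 186]
 [146 128 121 128 140 151 161 167 175 196]
 [161 147 151 160 170 186 196 198 197 204]
 [167 171 179 191 198 202 206 205 204 214]
 [162 178 200 208 212 207 200 203 211 226]
 [155 189 217 226 224 219 213 216 226 235]
 [163 204 228 235 234 233 231 233 235 239]]
```

Both are borderline at about 1.42 rad. I'll re-engage and push each firmly against its stop.

Run:
```python
from h import *
goto((.5424,-.0763),.2,100)
```

```text
pos [ 0.4207 -0.3006  0.238 ] yaw 165.89 tilt [ 1.e-04  3.e-04 -1.e+00] shift [-2.111  8.238  1.269] turn 65.89 clock 26.9
```

Emit:
step_arm(commands=[[2,[-0.15,0.5,0],4],[2,[-0.4,1.6,0],12],[2,[-0.75,3.0,0],20],[2,[-1.12,4.5,0],28],[2,[-1.5,6.0,0],36],[2,[-1.8,7.2,0],44],[2,[-2.03,7.9,0],52],[2,[-2.11,8.24,0.2],60],[2,[-2.11,8.24,0.7],65.9],[2,[-2.11,8.24,1.25],65.9],[2,[-2.11,8.24,1.25],65.9],[2,[-2.11,8.24,1.25],65.9]])

```text
clock: 28.1
position: [0.5423, -0.077, 0.2008]
tcp_rot: [2.02, 2.406, 0.0]
contact_force: [0.1, -0.0, -1.1]
width: 0.0136
gripper_force: 30.0
```

Run:
```python
from h import *
viewer.get_image('side')
goto((.5424,-.0763),.1662,100)
```

```text
pos [ 0.5427 -0.0773  0.2013] yaw 99.95 tilt [ 1.4e-03 -2.0e-04 -1.0e+00] shift [ 0.035 -0.005  1.171] turn -0.05 clock 28.15
```

Emit:
step_arm(commands=[[2,[0.03,0,0.4],0],[2,[0.03,0,0.8],0],[2,[0.03,0,0.95],0],[2,[0.03,0,1.05],0],[2,[0.03,0,1.1],0],[2,[0.03,0,1.15],0],[2,[0.03,0,1.15],0]])

```text
clock: 28.85
position: [0.5423, -0.0769, 0.1661]
tcp_rot: [2.021, 2.405, 0.0]
contact_force: [0.5, -0.0, -1.0]
width: 0.0141
gripper_force: 30.0
```

Emit:
step_arm(commands=[[2,[0,0,0],7],[2,[0,0,0],14],[2,[0,0,0],18],[2,[0,0,0],20],[2,[0,0,0],20]])

```text
clock: 29.35
position: [0.5421, -0.0769, 0.1662]
tcp_rot: [2.407, 2.018, -0.0]
contact_force: [-0.1, -0.6, -1.5]
width: 0.0135
gripper_force: 30.0
```

Run:
```python
from h import *
goto((.5424,-.0763),.1662,94)
s=sense();print(s['torque'],s['contact_force'],s['tau'],s['joints'])
```

```text
pos [ 0.5421 -0.0769  0.1662] yaw 79.94 tilt [ 3.e-04 -5.e-04 -1.e+00] shift [ 0.022  0.006 -0.   ] turn -14.06 clock 29.35
[-0.08322786  0.00025559  0.12681328] [-0.13706911 -0.6122188  -1.54547845] [  0.09620602 -39.32806492 -22.86699772   0.25144458  -0.04605437
   0.2660551 ] [-1.61705946e-01  2.91551836e-01  1.66320729e+00 -4.38235013e-04
  1.18648011e+00  1.39663383e-02]
```

Emit:
step_arm(commands=[[2,[0,0,0],3],[2,[0,0,0],6],[2,[0,0,0],6]])

```text
clock: 29.65
position: [0.5421, -0.0769, 0.1662]
tcp_rot: [2.509, 1.89, -0.0]
contact_force: [-0.6, 0.0, -0.4]
width: 0.0137
gripper_force: 30.0
```

Run:
```python
from h import *
goto((.5424,-.0763),.1662,94)
s=sense();print(s['torque'],s['contact_force'],s['tau'][5])
```

```text
pos [ 0.5421 -0.0769  0.1662] yaw 73.99 tilt [ 3.e-04 -5.e-04 -1.e+00] shift [ 0.023  0.003 -0.001] turn -20.01 clock 29.65
[-0.09985241  0.02225357  0.2249762 ] [-0.56120868  0.03167547 -0.36996154] 0.41674207895994186
```

Torque climbed to 0.22 N m, so the right screw is on its stop. Now the left.

Emit:
step_arm(commands=[[2,[0,0,0],-6],[2,[0,0,0],-12],[2,[0,0,0],-15],[2,[0,0,-0.3],-15],[2,[0,0,-1.0],-15],[2,[0,0,-2.0],-15],[2,[0,0,-2.4],-15],[2,[0,0,-2.4],-15]])

```text
clock: 30.45
position: [0.5433, -0.0769, 0.2402]
tcp_rot: [2.24, 2.197, 0.005]
contact_force: [-1.0, 0.1, -1.0]
width: 0.0137
gripper_force: 30.0
```

Run:
```python
from h import *
goto((.5320,.0733),.238,98)
```

```text
pos [ 0.5433 -0.0769  0.2402] yaw 88.91 tilt [ 5.e-03 -8.e-04 -1.e+00] shift [ 5.    -0.474  0.069] turn -9.09 clock 30.45
```

Emit:
step_arm(commands=[[2,[0.4,-0.04,0],-2],[2,[1.2,-0.11,0],-4],[2,[2.4,-0.23,0],-6],[2,[3.6,-0.34,0],-9],[2,[4.5,-0.43,0],-9],[2,[4.9,-0.46,0],-9],[2,[5.0,-0.47,0.2],-9],[2,[5.0,-0.47,0.7],-9],[2,[5.0,-0.47,1.2],-9],[2,[5.0,-0.47,1.2],-9],[2,[5.0,-0.47,1.2],-9]])

```text
clock: 31.55
position: [0.5307, 0.0726, 0.2015]
tcp_rot: [-2.063, -2.368, 0.002]
contact_force: [0.5, 0.7, -0.9]
width: 0.0138
gripper_force: 30.0
```

Run:
```python
from h import *
viewer.get_image('side')
goto((.5320,.0733),.1662,98)
```

```text
pos [0.5311 0.0728 0.2021] yaw 97.88 tilt [ 3.e-04 -3.e-04 -1.e+00] shift [0.012 0.032 1.198] turn -0.12 clock 31.6
```

Emit:
step_arm(commands=[[2,[0.01,0.02,0.4],0],[2,[0.01,0.02,0.8],0],[2,[0.01,0.02,0.97],0],[2,[0.01,0.02,1.07],0],[2,[0.01,0.02,1.13],0],[2,[0.01,0.02,1.18],0],[2,[0.01,0.02,1.18],0]])

```text
clock: 32.3
position: [0.5315, 0.0739, 0.1666]
tcp_rot: [2.062, 2.369, 0.0]
contact_force: [0.3, -1.2, -0.1]
width: 0.014
gripper_force: 30.0
```

Emit:
step_arm(commands=[[2,[0,0,0],7],[2,[0,0,0],14],[2,[0,0,0],18],[2,[0,0,0],21],[2,[0,0,0],24],[2,[0,0,0],24]])

```text
clock: 32.9
position: [0.5312, 0.0738, 0.1667]
tcp_rot: [2.51, 1.889, -0.0]
contact_force: [-0.8, -1.2, -0.7]
width: 0.0136
gripper_force: 30.0
```

Run:
```python
from h import *
goto((.5320,.0733),.1662,94)
s=sense();print(s['torque'],s['contact_force'],s['tau'][5])
```

```text
pos [0.5312 0.0738 0.1667] yaw 73.95 tilt [-1.e-04 -3.e-04 -1.e+00] shift [-0.008  0.031  0.018] turn -20.05 clock 32.9
[-0.069593    0.08193995  0.15625508] [-0.8049617  -1.20431712 -0.74603734] 0.3848299942910671
```

Emit:
step_arm(commands=[[2,[0,0,0],3],[2,[0,0,0],3],[2,[0,0,0],-4],[2,[0,0,0],-11],[2,[0,0,0],-15],[2,[0,0,-0.3],-15],[2,[0,0,-1.0],-15],[2,[0,0,-2.0],-15],[2,[0,0,-2.4],-15],[2,[0,0,-2.4],-15]])

```text
clock: 33.9
position: [0.5327, 0.074, 0.2408]
tcp_rot: [2.24, 2.198, 0.007]
contact_force: [0.2, -0.5, -0.5]
width: 0.0138
gripper_force: 30.0
```

Run:
```python
from h import *
goto((.4207,-.3015),.238,165.8)
```

```text
pos [0.5327 0.074  0.2408] yaw 88.9 tilt [ 5.2e-03  6.0e-04 -1.0e+00] shift [-12.587  -3.493   0.067] turn -76.9 clock 33.9
```

Emit:
step_arm(commands=[[2,[-0.4,-0.11,0],-6],[2,[-1.4,-0.4,0],-13],[2,[-2.8,-0.8,0],-21],[2,[-4.2,-1.2,0],-29],[2,[-5.7,-1.6,0],-37],[2,[-7.1,-2.0,0],-45],[2,[-8.5,-2.4,0],-53],[2,[-9.9,-2.75,0],-61],[2,[-11.1,-3.1,0],-69],[2,[-12.0,-3.35,0],-76.9],[2,[-12.5,-3.48,0],-76.9],[2,[-12.59,-3.49,0],-76.9]])

```text
clock: 35.1
position: [0.4184, -0.303, 0.237]
tcp_rot: [-0.392, -3.115, -0.001]
contact_force: [1.1, 0.3, -1.2]
width: 0.0138
gripper_force: 30.0
```

Emit:
step_arm(commands=[[2,[0,0,0],0],[2,[0,0,0],0]])

```text
clock: 35.3
position: [0.4196, -0.3007, 0.238]
tcp_rot: [-0.387, -3.117, -0.002]
contact_force: [0.7, -0.7, -1.3]
width: 0.0137
gripper_force: 30.0
```

Run:
```python
from h import *
grab('top','top10');grab('side','side10');g=cv2.cvtColor(cv2.imread('pics/top10.png'),cv2.COLOR_BGR2GRAY)
goto((.4207,-.3015),.0819,165.8)
g=g.astype(float)
for nm,us in dict(L=range(217,224),R=range(285,292)).items():
    c=[]
    for u in us:
        w=np.clip(190-g[233:246,u],0,None)**2;c.append(onz('top',u,(w*np.arange(233,246)).sum()/w.sum(),.105)[:2])
    c=np.array(c);print(nm,c.mean(0).round(4),'slot line deg',(np.degrees(np.arctan(np.polyfit(c[:,1],c[:,0],1)[0]))*-1+90).round(1))
P=cloud('side',np.load('pics/side10.npy'));p=sense()['position']
e=np.array([np.cos(np.radians(165.8)),np.sin(np.radians(165.8))]);n=np.array([-e[1],e[0]])
D=P[...,:2]-np.array(p)[:2];A=D@e*1e3;B=D@n*1e3;Z=P[...,2]*1e3
k=(Z>262)&(Z<290)&(abs(B)<20)&(abs(A)>24)&(abs(A)<60)
print(k.sum(),'bar slope',np.polyfit(A[k],B[k],1), np.polyfit(A[k],Z[k],1))
for lo in (173,185,200,220,250):
    k=(Z>lo)&(Z<=lo+12)&(abs(A)<20)&(abs(B)<20);print(lo,A[k].mean().round(1),B[k].mean().round(1),k.sum())
```

```text
pos [ 0.4198 -0.3008  0.2384] yaw 165.89 tilt [-1.e-04  4.e-04 -1.e+00] shift [-0.036 -0.019  5.217] turn 0.09 clock 35.4
L [0.5314 0.0747] slot line deg 99.8
R [ 0.5425 -0.0765] slot line deg 100.1
132 bar slope [ 0.02150317 -4.31226407] [4.77006793e-03 2.82606568e+02]
173 0.9 -0.0 19
185 1.8 -1.1 23
200 1.9 -0.8 15
220 2.1 -1.1 16
250 1.8 -1.0 11
```

Emit:
step_arm(commands=[[2,[-0.03,-0.02,0.8],0],[2,[-0.03,-0.02,1.9],0],[2,[-0.03,-0.02,3.0],0],[2,[-0.03,-0.02,3.9],0],[2,[-0.03,-0.02,4.4],0],[2,[-0.03,-0.02,4.7],0],[2,[-0.03,-0.02,4.9],0],[2,[-0.03,-0.02,5.05],0],[2,[-0.03,-0.02,5.15],0],[2,[-0.03,-0.02,5.2],0],[2,[-0.03,-0.02,5.2],0]])

```text
clock: 36.5
position: [0.4204, -0.3027, 0.0828]
tcp_rot: [0.388, 3.117, -0.001]
contact_force: [0.2, -0.4, -0.9]
width: 0.0139
gripper_force: 30.0
```

Run:
```python
from h import *
goto((.4207,-.3015),.0819,165.8);print(sense()['contact_force'])
g=cv2.cvtColor(cv2.imread('pics/top9.png'),cv2.COLOR_BGR2GRAY).astype(float)
for nm,us in dict(L=range(217,224),R=range(285,292)).items():
    c=[]
    for u in us:
        w=np.clip(190-g[233:246,u],0,None)**2;c.append(onz('top',u,(w*np.arange(233,246)).sum()/w.sum(),.105)[:2])
    c=np.array(c);print(nm,'slot line deg',(np.degrees(np.arctan(np.polyfit(c[:,1],c[:,0],1)[0]))*-1+90).round(1))
```

```text
pos [ 0.4204 -0.3027  0.0828] yaw 165.82 tilt [ 5.e-04 -4.e-04 -1.e+00] shift [0.001 0.042 0.03 ] turn 0.02 clock 36.5
[ 0.19763424 -0.43059929 -0.91810214]
L slot line deg 103.1
R slot line deg 106.2
```

Emit:
step_arm(commands=[[2,[0,0.03,0.04],0],[2,[0,0.03,0.04],0],[12,[0,0.03,0.04],0],[25,[0,0.03,0.04],0],[45,[0,0.03,0.04],0],[45,[0,0.03,0],0],[45,[0,0.03,-0.8],0],[45,[0,0.03,-2],0],[45,[0,0.03,-3.5],0],[45,[0,0.03,-5],0],[45,[0,0.03,-6],0],[45,[0,0.03,-6],0]])

```text
clock: 37.7
position: [0.4226, -0.3031, 0.2674]
tcp_rot: [0.387, 3.109, -0.007]
contact_force: [-0.2, 0.3, 0.1]
width: 0.045
gripper_force: 0.0
```

Emit:
step_arm(commands=[[45,[3,-4,0],0],[45,[3,-4,0],0],[45,[3,-4,0],0],[45,[3,-4,0],0],[45,[3,-4,0],0],[45,[3,-4,0],0]])

```text
clock: 38.3
position: [0.3044, -0.3952, 0.2618]
tcp_rot: [-0.387, -3.117, -0.002]
contact_force: [1.0, 0.0, -0.4]
width: 0.045
gripper_force: 0.0
```

```bash
python3 chk.py side11
python3 - <<'E'
from h import *
_,d=grab('top','top11');P=cloud('top',d);q=P[255:330,350:420].reshape(-1,3);q=q[(q[:,2]>.125)&(q[:,2]<.15)]
e=np.array([np.cos(np.radians(165.8)),np.sin(np.radians(165.8))]);n=np.array([-e[1],e[0]])
D=q[:,:2]-[.4206,-.301];a=D@e*1e3;b=D@n*1e3
k=abs(a)<33;print('bar',k.sum(),np.percentile(b[k],[2,50,98]),np.polyfit(a[k],b[k],1),np.median(q[k,2]),np.percentile(a[abs(b)<9],[1,99]))
S=cloud('side',np.load('pics/side11.npy'));q=S.reshape(-1,3);D=q[:,:2]-[.4206,-.301];A=D@e*1e3;B=D@n*1e3;Z=q[:,2]*1e3
for lo in(25,50,80,105):
    k=(Z>lo)&(Z<lo+15)&(abs(A)<12)&(abs(B)<12);print(lo,k.sum(),A[k].mean().round(1),B[k].mean().round(1))
print(sense()['position'],sense()['clock'])
s=cv2.imread('pics/side11.png');t=cv2.imread('pics/top11.png')
cv2.imwrite('pics/c11.png',np.hstack([cv2.resize(s[140:300,240:430],None,fx=2.1,fy=2.1),cv2.resize(t[190:350,215:405],None,fx=2.1,fy=2.1)]))
E
```

```text
+y 168 49.38870911411478 [2.69098234e-03 4.93415050e+01]
-x 130 -32.319838462704325 [-1.59095936e-03 -3.22183484e+01]
top(130) 374 [4.72773995e-03 3.24560722e-03 1.29036721e+02] 129.16222063089575
bar 226 [-6.07748362 -0.17587209  7.33870568] [-0.00398178  0.06933225] 0.13519561214873727 [-49.23169672  47.90965426]
25 23 1.8 1.7
50 14 1.4 0.2
80 15 1.9 0.3
105 23 1.8 -2.5
[ 0.30482824 -0.39507254  0.26213963] 38.4
```

View pics/c11.png

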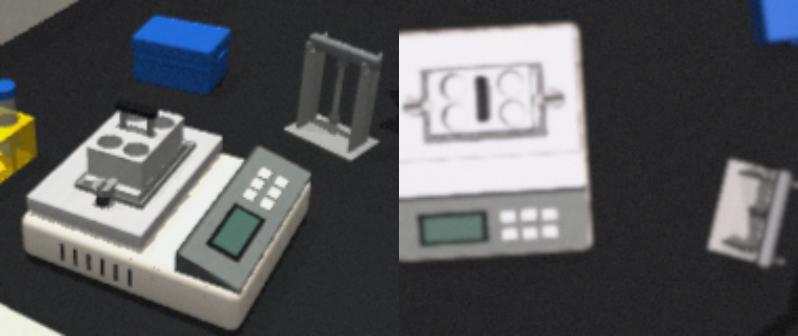

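The block is flat in the seat, both lugs are over its ends, the driver bar lies in both notches (within 1 mm of its start), and the arm is clear. Handing in.

```bash
python3 -c "
from h import *
print(workorder.sign_off())"
```

```text
the job is handed in; nothing more can be done
None
```

The job is handed in, but sign-off returned no verdict: by the camera checks the large-holed block sits flat in the seat, both screws were turned to their stops (torque well above friction), and the driver hangs back on its stand.

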